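# Load the bearing-block warmer and close it with the lid lifter

### The arm

A 7-joint arm with a two-finger parallel gripper is mounted at the origin on the work surface. World frame = base frame: x ahead of the robot, y to its left, z up, the work surface at z = 0. Lengths are in mm, angles in rad, forces in N, time in s.
With the tool pointing down it reaches from about 400 to 925 mm from the base axis. Payload 5.6 kg.
Tool frame: the origin (TCP) lies between the finger pads; the fingertips stand 19 mm ahead of it and the grasp point (between the pads) is the TCP (tcp_to_tips is the distance from the TCP to the fingertips, in mm); z points along the fingers, y is the direction in which the jaws open and shut (so a half turn about z gives the same grasp; the last joint's range is limited). The gripper opens to 85 mm and grips with 20 to 120 N. Pads are 22 mm wide; open, the fingers measure 114 mm over their backs; the gripper's body (76 mm by 85 mm) begins 54 mm behind the grasp point. The pads swing forward as they close: fully open they stand 13 mm farther back than shut.
Start: joints at [-1.183, 0.468, -0.012, 1.603, 0.006, 1.071, -0.056], TCP at [271.477, 590.6, 250.29] pointing down, gripper open.
Joint ranges: [-2.53, 2.53], [-0.31, 2.02], [-1.57, 1.55], [0.28, 2.44], [-1.29, 4.43], [0.15, 1.84], [-2.92, 2.92]. Speed limits (rad/s): [2.57, 2.57, 3.14, 3.14, 3.14, 3.14, 3.14].

### API

Orientations are given as a rotation vector (axis times angle).
In Python, from station import sense, grab_frame, close_job, tcp_to_tips gives the robot as it stands. The module is installed in compiled form; this text tells all that it offers.
- The arm moves only by the tool step_arm, never from a script. Its argument "motion" is text: rows parted by semicolons, each of 4 numbers parted by spaces: the shift along the world's x, y, z in m, then the turn about the world's z in degrees. A call has 1 to 12 rows; each row shifts and turns the commanded pose from where the row before left it; what a row does not reach is not made up. A row lasts 1/12 s, in which the tool goes at most 41.7 mm and 7.16 degrees, less where a joint would pass 70% of its speed; a pose out of reach is approached as far as the arm can. A call is refused whole if a number of a shift passes 0.0417 or a number of a turn 7.16, either way. A call with a gripper value outside its range is refused whole. "claw" is the gripper command: -1 is shut, 1 is fully open, values between are in proportion, set as the call begins (left out, the last holds). The fingers move at their own pace and stop on an object; the grip force is fixed at half the most. Time passes only in rows, so rows that do not move let the fingers close. It gives the time, the measured TCP pose, the force and the opening at its end, in the units of the state.
- sense(): the state, without advancing time (a new reading comes with each control period).
- grab_frame(name): name is "scene" or "top" or "wrist"; returns a dict with "image" (384x512x3 uint8, red, green, blue), "mtx" (3x3 intrinsics, pixels), "k1" (the pictures are not rectified: a ray, as slopes to the right and down, at radius r is drawn at 1 + k1 r^2 times it, then the intrinsics apply), "rvec" (rotation vector, rad) and "tvec" (3), from world to camera coordinates, as OpenCV has them; the wrist camera has in their place "T_tool_cam" (4x4, takes a point from camera to tool coordinates, whose origin is the TCP and whose axes are the flange's). Camera axes: x right, y down, z forward; pixel columns grow to the right and rows downward; lengths in mm; the calibration is good to about 2 mm. A picture is of the moment at which its call begins: read the wrist's pose just before it. There is no depth.
- close_job(): hands the job in, once; it reports no verdict.
The state is a dict: "t": time; "joint_pos": joint angles; "dq": joint speeds; "joint_efforts": joint torques, N m; "ee_pos": TCP position; "orientation": TCP orientation; "ft_force": force on the tool from outside, world axes, zero at the start; "torque": the same for the moment, N m; "width": opening from 0.0 (shut) to 1.0 (fully open).
Only numpy, scipy, OpenCV 4.12 (cv2) and the standard library are available. Lean on these libraries where they do the work, as an engineer would, in place of code of your own. Each camera call takes 0.05 s, during which the arm holds its last target. There are 200 camera calls.

### The job

Load the parts warmer: put every brass bearing block from the bench onto the raised tray, then wind the crank clockwise until the tray is all the way down. Then pick up the lid lifter, lift the hot lid off its stand by the loop without letting it tip, set it squarely over the warmer so that it closes it before you unhook, and put the lifter back across its rack as it was. The lid is hot, so the robot itself must not touch it, and the mug, the tin and the jar are to stay where they stand.

Things in the scene. Friction and masses are not known exactly. Their poses are not given: they have to be found in the camera images.
- block1: brass pump bearing block, a stadium shape 72 mm long (its x) by 40 mm wide (its y) by 45 mm high, flat-sided over the middle 32 mm, two dark bores showing on top, 0.3 kg; origin at the centre of its underside, z up. Two to four blocks are there; the others are absent (None)
- block2: brass pump bearing block, a stadium shape 72 mm long (its x) by 40 mm wide (its y) by 45 mm high, flat-sided over the middle 32 mm, two dark bores showing on top, 0.3 kg; origin at the centre of its underside, z up. Two to four blocks are there; the others are absent (None)
- block3: brass pump bearing block, a stadium shape 72 mm long (its x) by 40 mm wide (its y) by 45 mm high, flat-sided over the middle 32 mm, two dark bores showing on top, 0.3 kg; origin at the centre of its underside, z up. Two to four blocks are there; the others are absent (None)
- block4: brass pump bearing block, a stadium shape 72 mm long (its x) by 40 mm wide (its y) by 45 mm high, flat-sided over the middle 32 mm, two dark bores showing on top, 0.3 kg; origin at the centre of its underside, z up. Two to four blocks are there; the others are absent (None)
- warmer: fixed grey bench-top parts warmer: open rectangular tank 162 mm (its x) by 190 mm (its y), 105 mm high, walls 10 mm thick; a winding column 64 mm square, 88 mm high, joined to it, stands with its axis 190 mm to the -y side. Origin at the centre of the tank's underside on the bench, z up, the black control panel at -x faces the robot
- tray_top (a point): centre of the top of the steel lift tray inside the tank, 138 mm (x) by 166 mm (y), axes as the warmer's. It stands 95 mm over the bench (10 mm below the rim) when raised and sinks 5 mm per rad of crank. Four blocks fit two by two, at x = +-36 mm, y = +-42 mm, their long sides along y
- warmer_rim (a point): centre of the tank's mouth, at the height of the rim (105 mm over the bench), axes as the warmer's
- crank_axis (a point): point on the crank's upright axis at 120 mm over the bench, 190 mm to the -y side of the tank's centre; axes as the warmer's
- crank_grip (a point): centre of the crank's black upright grip, 122 mm over the bench and 55 mm from the axis: a flat-sided paddle that does not spin, 40 mm long along the crank arm (its x, pointing away from the axis), 16 mm thick (its y), 46 mm high, its top 145 mm over the bench; it turns with the crank, so the hand must turn with it or regrasp
- crank (a joint): crank angle in rad, growing clockwise seen from above; 0 = tray fully raised, stop at 13.2 (about two turns) = tray fully down, 66 mm lower. Stiff (about 5 N at the grip); stays where it is left; it starts between 0 and 0.6
- lid: hot steel lid, 0.4 kg: flat plate 178 mm (its x) by 206 mm (its y), 8 mm thick, with a loop handle over its centre. Origin at the centre of its underside, z up. It starts flat on its stand
- lid_loop (a point): middle of the straight top bar of the lid's loop, 58 mm over the lid's underside; axes as the lid's. A round bar 10 mm thick, 90 mm long along y, on two legs; the clear space under it is 45 mm high and 80 mm wide
- lid_stand: fixed stand of two dark rails, 20 mm wide, 170 mm long along its y, 40 mm high, 110 mm apart; the lid starts on it, centred, within 0.05 rad of square. Origin under its centre on the bench
- lifter: lid lifter, 0.2 kg: wooden handle 150 mm long (its y), 18 mm thick (its x), 24 mm high, over two steel prongs open to its +x. Origin at the handle's centre, z up. Pushed in along its +x under the loop and raised, it carries the loop's bar straight under the handle
- lifter_saddle (a point): where the loop's bar rests: upper side of the prongs, midway, 78 mm below the handle's centre. The prongs, of 8 mm rod at y = +-22 mm, go from the handle back to x = -35 mm, down to 74 mm below the handle's centre, then forward as a shallow V: rod centre 82 mm below at x = 0, rising to the tips at x = +28 mm, 70 mm below (all from the handle's centre)
- rack: fixed blue rack for the lifter: base plate 90 by 150 mm with two posts at y = +-60 mm, each 16 mm wide (y), the handle's underside resting on their tops 105 mm over the bench, between lips 12 mm high and 30 mm apart in x. Origin under its centre on the bench. The lifter starts lying across both posts, prongs hanging between them and pointing along the rack's +x
- rack_rest (a point): where the centre of the lifter's handle lies when the lifter is on the rack, 117 mm over the bench; axes as the rack's
- mug: bystander: white mug, 76 mm across, 90 mm high; origin at its underside's centre
- grease_tin: bystander: tin 72 mm across, 100 mm high; origin at its underside's centre
- jar: bystander: jar 64 mm across, 100 mm high; origin at its underside's centre
Mind the look-alikes: they are no part of the job. Leave any green or white look-alike of the block2 alone. What is shaped like the block1 but red is not meant.

How it is judged:
By the outcome, as a careful person would: the job done as asked, in the order asked, and still so for the second after the job is handed in, with the robot touching nothing.
Of block1, block2, block3, block4 only 2 to 4 are there at a start; the rules pass over those that are not, and their reading is None.
At some moment in a run one of block1, block2, block3, block4 may be knocked a few centimetres aside while the robot is not near it.
It also fails if it takes over 210 s, if anything falls off the work surface, if the arm or the gripper's body presses on something with over 40 N, if the wrist force passes 120 N, or if a joint passes its speed limit or range.

## Working session

There is one attempt and no reset: what is moved stays moved. The work goes in short steps, Python scripts to look and compute and a tool call to move; the robot and the scene stay as the last step left them, time stands still between calls to the robot, and variables do not carry over. Pictures are saved under pics/ and viewed, about 12 in all and at most 16, crops included, and the job is handed in when it is done.

Besides the shell and the picture viewer there is one more tool, called after "Request:" as name(argument=value, ...), one argument or row to a line, values as JSON. step_arm: Moves the arm, as the interface text tells. Its arguments: {"type":"object","properties":{"motion":{"type":"string"},"claw":{"type":"number"}},"required":["motion"]}

```bash
mkdir -p pics; cat > h.py <<'E'
import numpy as np, cv2
from station import sense, grab_frame
def cam(name):
    s=sense(); f=grab_frame(name); f['s']=s
    if 'T_tool_cam' in f:
        T=np.eye(4); T[:3,:3]=cv2.Rodrigues(np.array(s['orientation'],float))[0]; T[:3,3]=s['ee_pos']
        W=T@np.array(f['T_tool_cam']); f['R']=W[:3,:3]; f['c']=W[:3,3]
    else:
        R=cv2.Rodrigues(np.array(f['rvec'],float))[0]; f['R']=R.T; f['c']=-R.T@np.array(f['tvec'],float).ravel()
    f['img']=cv2.cvtColor(np.array(f['image']),cv2.COLOR_RGB2BGR)
    return f
def ray(f,u,v):
    p=cv2.undistortPoints(np.array([[[u,v]]],float),np.array(f['mtx'],float),np.array([f['k1'],0,0,0],float)).ravel()
    d=f['R']@np.array([p[0],p[1],1]); return f['c'],d
def onz(f,u,v,z):
    c,d=ray(f,u,v); return c+d*(z-c[2])/d[2]
def proj(f,P):
    R=f['R'].T; t=-R@f['c']
    return cv2.projectPoints(np.array(P,float).reshape(-1,1,3),cv2.Rodrigues(R)[0],t,np.array(f['mtx'],float),np.array([f['k1'],0,0,0],float))[0].reshape(-1,2)
E
python3 - <<'E'
from h import *
print(sense())
for n in('scene','top'):
    f=cam(n); cv2.imwrite(f'pics/{n}0.png',f['img']); print(n,f['c'],f['R'][:,2],f['k1'])
E
```

```text
{'t': 0.0, 'joint_pos': array([-1.18301148,  0.46840204, -0.01159204,  1.60365889,  0.00601119,
        1.07136809, -0.05627707]), 'dq': array([-1.21392810e-03,  3.49527184e-05,  1.21445370e-04,  1.56507122e-03,
       -2.02868986e-03,  5.77244308e-04, -8.24966850e-05]), 'joint_efforts': array([ 1.13026098e-05, -5.32382512e+01,  2.23829120e-02, -2.51299417e+01,
        1.16269203e-02,  7.69410603e-03,  1.99103944e-06]), 'ee_pos': array([271.27583308, 590.0980609 , 249.30755084]), 'orientation': array([-6.71471149e-01, -3.06874045e+00,  2.80386850e-03]), 'ft_force': array([-0.24776567, -0.06601528,  0.49385761]), 'torque': array([ 0.00433727,  0.04565204, -0.00786539]), 'width': 0.9984982523559128}
scene [1371.51222959 -228.09329546  852.63040073] [-0.72564736  0.21849579 -0.65245344] -0.12292727031744136
top [ 331.88808485   23.75232943 1190.81167074] [ 0.16751932 -0.01583931 -0.98574154] -0.10449123903889301
```

View pics/top0.png

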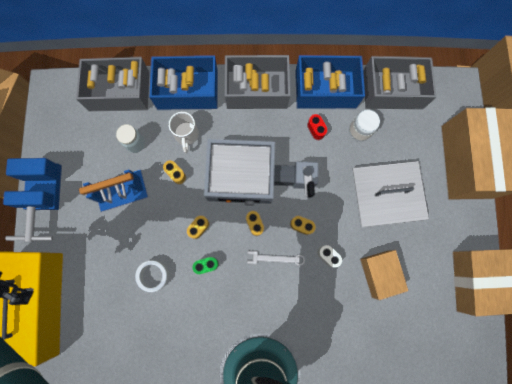

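View pics/scene0.png

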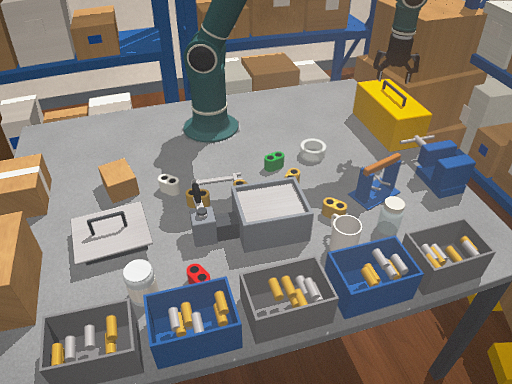

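Top view: brass blocks at (174,172), (198,227), (255,222), (303,225). The look-alikes are red (317,126), green (205,265) and white (331,257). The warmer is at (240,170), the crank at (310,180), the lid at (390,193) and the lifter on its rack at (113,187). I'll confirm in a crop and measure.

```bash
python3 - <<'E'
from h import *
f=cam('top'); im=f['img']
cv2.imwrite('pics/crop1.png',cv2.resize(im[110:280,75:435],None,fx=2.2,fy=2.2,interpolation=cv2.INTER_CUBIC))
hsv=cv2.cvtColor(im,cv2.COLOR_BGR2HSV)
def comps(m,lo,hi,z,name):
    n,l,st,ce=cv2.connectedComponentsWithStats(m.astype(np.uint8))
    for i in range(1,n):
        x,y,w,h,a=st[i]
        if lo<a<hi and 70<ce[i][0]<435 and 110<ce[i][1]<285:
            pts=np.argwhere(l==i)[:,::-1]
            hull=cv2.convexHull(pts.astype(np.int32))[:,0]
            W=np.array([onz(f,*p,z)[:2] for p in hull],np.float32)
            r=cv2.minAreaRect(W); b=cv2.boxPoints(r)
            print(name,ce[i].round(1),a,'c',np.round(r[0],1),'size',np.round(r[1],1),'ang',round(r[2],1))
H,S,V=cv2.split(hsv)
comps((H>14)&(H<32)&(S>120)&(V>110),60,600,40,'brass')
comps((H>3)&(H<16)&(S>100)&(V>80),60,800,129,'wood')
comps((H>100)&(H<125)&(S>120),60,1500,5,'rack')
E
```

```text
brass [173.6 171.5] 218 c [587.3 247.7] size [71.4 39.4] ang 44.8
brass [105.4 183.3] 287 c [552.5 450.8] size [ 18.2 157.8] ang 17.1
brass [254.6 223. ] 188 c [432.5  10.7] size [70.2 38.6] ang 21.0
brass [197.2 227.1] 216 c [421.8 175.7] size [40.4 68.8] ang 49.6
brass [302.5 224.9] 194 c [ 424.9 -128.2] size [70.2 39.4] ang 67.3
wood [105.3 183.3] 364 c [535.  418.3] size [ 20.4 149.7] ang 16.9
rack [122.8 192.5] 901 c [537.5 432.9] size [ 99.1 181.3] ang 17.8
```

View pics/crop1.png

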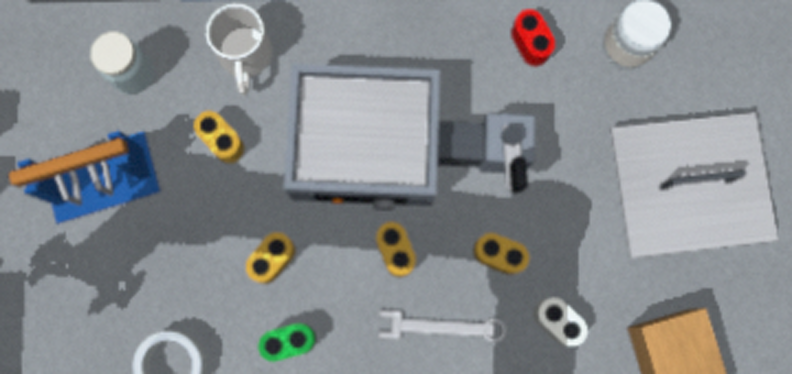

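Four true brass blocks at crop (217,135), (270,257), (396,250) and (502,253). The red (535,38), green (287,340) and white (562,320) ones are decoys. Next I look at the lifter from the wrist on the way to the blocks.

Request:
step_arm(
  motion="0.03 -0.02 0.01 0;0.03 -0.02 0.01 0;0.03 -0.02 0.01 0;0.03 -0.02 0.01 0;0.03 -0.02 0.01 0;0.03 -0.02 0.01 0;0.02 -0.02 0.01 0;0 -0.01 0.01 0;0 0 0 0;0 0 0 0",
  claw=1,
)

```text
t: 0.98
ee_pos: [470.9, 441.1, 330.6]
orientation: [-0.671, -3.069, -0.002]
ft_force: [-0.1, 1.3, 0.3]
width: 1.0
```

```bash
python3 - <<'E'
from h import *
s=sense(); print(s['ee_pos'],s['orientation'],s['joint_pos'])
f=cam('wrist'); cv2.imwrite('pics/w1.png',f['img']); print(f['c'],f['R'])
f=cam('top'); im=f['img']
g=cv2.cvtColor(im,cv2.COLOR_BGR2HSV)
for nm,(x0,x1,y0,y1),z in(('tray',(195,285,130,210),95),('lid',(345,440,150,235),48)):
    m=((g[...,1]<30)&(g[...,2]>150)).astype(np.uint8); mm=np.zeros_like(m); mm[y0:y1,x0:x1]=m[y0:y1,x0:x1]
    n,l,st,ce=cv2.connectedComponentsWithStats(mm); i=1+np.argmax(st[1:,4])
    h=cv2.convexHull(np.argwhere(l==i)[:,::-1].astype(np.int32))[:,0]
    W=np.array([onz(f,*p,z)[:2] for p in h],np.float32); print(nm,st[i],cv2.minAreaRect(W))
f=cam('scene'); cv2.imwrite('pics/s1.png',cv2.resize(f['img'][130:270,40:410],None,fx=2.1,fy=2.1,interpolation=cv2.INTER_CUBIC))
E
```

```text
[470.86739529 441.06362314 330.558336  ] [-6.71369748e-01 -3.06854460e+00 -1.88227400e-03] [-0.85090709  0.39305043  0.06378594  1.52916578 -0.02710245  1.21944772
  0.35733995]
[394.87812207 474.32808543 455.15225556] [[ 4.18297452e-01  8.58966714e-01  2.95302261e-01]
 [ 9.08309948e-01 -3.95762696e-01 -1.35443442e-01]
 [ 5.28210618e-04  3.24881628e-01 -9.45754540e-01]]
tray [ 210  156   58   39 1288] ((558.447998046875, 52.63167953491211), (163.01138305664062, 103.3752670288086), 84.60954284667969)
lid [ 345  150   95   85 6359] ((520.1175537109375, -403.04473876953125), (293.7913818359375, 254.57481384277344), 88.84799194335938)
```

View pics/w1.png

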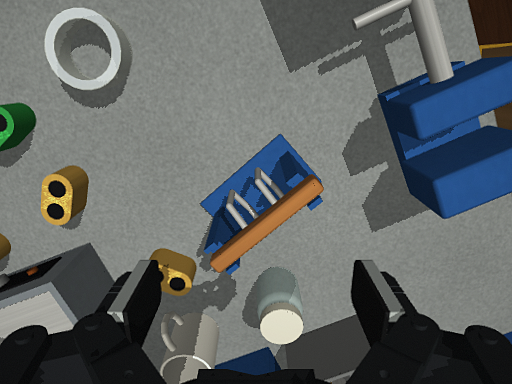

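View pics/s1.png

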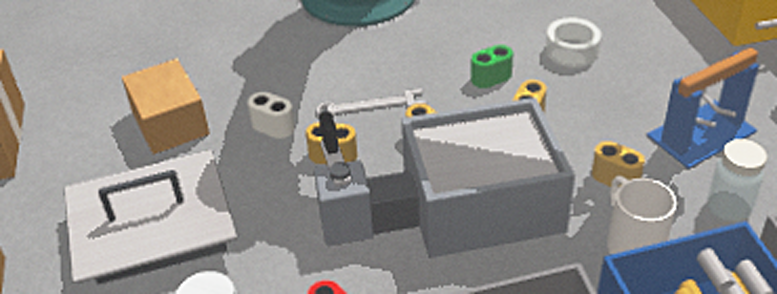

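Wrist view: lifter handle runs (213,268) to (320,183), with the prongs on its upper-left. Both images leave the prong direction unclear, so I enlarge that spot.

```bash
python3 - <<'E'
from h import *
im=cv2.imread('pics/w1.png'); a=cv2.resize(im[125:285,190:335],None,fx=3.6,fy=3.6,interpolation=cv2.INTER_CUBIC)
f=cam('wrist')
cx,cy,al=535,418,np.radians(17)
for s,col in((1,(0,255,0)),(-1,(255,0,255))):
    ex=s*np.array([np.cos(al),np.sin(al)]); ey=np.array([-ex[1],ex[0]])
    for y in(-22,22):
        P=[np.r_[np.array([cx,cy])+ex*x+ey*y,117+z] for x,z in((0,0),(-35,0),(-35,-78),(0,-82),(28,-70))]
        q=((proj(f,P)-[190,125])*3.6).astype(np.int32); cv2.polylines(a,[q],False,col,1); cv2.circle(a,tuple(map(int,q[-1])),4,col,-1)
cv2.imwrite('pics/w1c.png',a)
E
```

```text
(no output)
```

View pics/w1c.png

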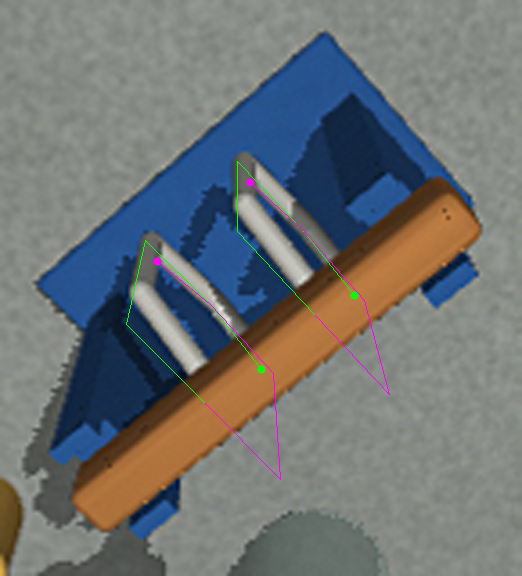

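Prong model with +x at yaw +17° (green) matches: the back legs lie on the −x side. Next I view block A, the mug and the warmer.

Request:
step_arm(
  motion="0.01 -0.035 0 0;0.02 -0.035 0 0;0.02 -0.035 0 0;0.01 -0.035 0 0;0 -0.03 0 0;0 0 0 0;0 0 0 0",
)

```text
t: 1.77
ee_pos: [531.5, 269.6, 330.1]
orientation: [-0.675, -3.068, 0.0]
ft_force: [-1.3, 1.1, -0.1]
width: 0.996
```

```bash
python3 - <<'E'
from h import *
f=cam('wrist'); im=f['img']; print(f['s']['ee_pos'])
# grid overlay of world points at z=45 each 50mm
for x in range(300,800,50):
    for y in range(-100,400,50):
        u,v=proj(f,[[x,y,105]])[0]
        if 0<u<512 and 0<v<384 and (f['R'].T@(np.array([x,y,105])-f['c']))[2]>0:
            cv2.circle(im,(int(u),int(v)),1,(255,0,255),-1)
            if x%100==0 and y%100==0: cv2.putText(im,f'{x},{y}',(int(u),int(v)),0,.3,(0,0,255))
cv2.imwrite('pics/w2.png',cv2.resize(im,None,fx=1.5,fy=1.5,interpolation=cv2.INTER_CUBIC))
E
```

```text
[531.45257635 269.60318474 330.07702299]
```

View pics/w2.png

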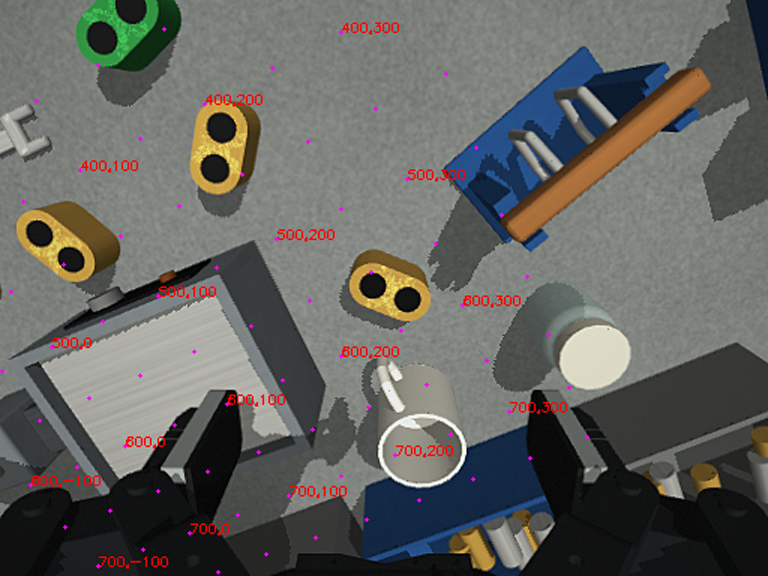

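```bash
python3 - <<'E'
from h import *
f=cam('wrist')
p=lambda u,v,z:onz(f,u/1.5,v/1.5,z)[:2].round(1)
print('bores',{n:(p(*a,45),p(*b,45)) for n,a,b in(('A',(372,286),(407,299)),('C',(221,127),(214,168)),('B',(39,234),(71,260)))})
print('rim -x+y',p(216,265,105),' -x-y',p(12,357,105),'+x+y',p(312,443,105),'base',p(255,242,0))
print('inner +x+y',p(300,437,105),'inner -x+y',p(214,276,105),'-x-y',p(38,362,105))
print('mug rim centre',p(423,450,90),'handle far',[p(383,362,z) for z in(30,60,80)])
print('handle top corners',[p(u,v,129) for u,v in((688,68),(710,83),(502,223),(524,240))])
print('tank front colour row edges')
E
```

```text
bores {'A': (array([576.2, 238.2]), array([599.4, 260.4])), 'C': (array([410.1, 187.1]), array([434.8, 166.3])), 'B': (array([418.3,   4.5]), array([448.6,  16.1]))}
rim -x+y [497.3 153. ]  -x-y [494.  -32.2] +x+y [660.2 146.3] base [506.2 151.4]
inner +x+y [651.  140.1] inner -x+y [503.9 147.4] -x-y [506.2 -15.6]
mug rim centre [714.7 222.4] handle far [array([652.3, 213.4]), array([638.4, 219.9]), array([629.1, 224.2])]
handle top corners [array([505.4, 482.7]), array([519.2, 493.1]), array([547.5, 346.8]), array([564.1, 356. ])]
tank front colour row edges
```

A ≈ (588,249) at 44°, B ≈ (433,10), C ≈ (422,177), tank ≈ (576,55) at yaw −2°. Wrist and top views agree. Going for A with a narrowed opening because the mug handle is close.

Request:
step_arm(
  motion="0.02 -0.01 -0.01 -7;0.02 -0.01 -0.01 -7;0.0165 -0.0006 -0.01 -7;0 0 -0.01 -7;0 0 -0.01 -7;0 0 -0.01 -7;0 0 -0.01 -7;0 0 -0.01 -7;0 0 -0.01 -7;0 0 -0.01 -7;0 0 -0.01 -7;0 0 -0.01 -7",
  claw=0.35,
)

```text
t: 2.87
ee_pos: [587.0, 252.9, 209.2]
orientation: [-2.554, -1.829, 0.001]
ft_force: [-0.8, 0.4, -0.9]
width: 0.675
```

Request:
step_arm(
  motion="0 0 -0.01 -7;0 0 -0.01 -7;0 0 -0.01 -7;0 0 -0.01 -6.5;0 0 0 0;0 0 0 0",
)

```text
t: 3.37
ee_pos: [586.9, 252.1, 169.3]
orientation: [2.911, 1.182, -0.003]
ft_force: [0.1, -0.9, -0.0]
width: 0.672
```

```bash
cat >> h.py <<'E'
def st():
    s=sense(); R=cv2.Rodrigues(np.array(s['orientation'],float))[0]
    print('t%.2f'%s['t'],'pos',s['ee_pos'].round(1),'jaw%.1f'%np.degrees(np.arctan2(R[1,1],R[0,1])),'q',s['joint_pos'].round(2),'F',s['ft_force'].round(1),'w%.3f'%s['width'])
E
python3 - <<'E'
from h import *
st()
E
```

```text
t3.37 pos [586.9 252.1 169.3] jaw-45.8 q [-0.83  0.57  0.51  1.72 -0.34  0.94 -0.98] F [ 0.1 -0.9 -0. ] w0.672
```

Request:
step_arm(
  motion="0.001 -0.003 -0.035 0;0 0 -0.035 0;0 0 -0.035 0;0 0 -0.02 0;0 0 -0.013 0;0 0 0 0;0 0 0 0",
)

```text
t: 3.95
ee_pos: [589.5, 247.6, 32.9]
orientation: [-2.914, -1.175, -0.001]
ft_force: [0.7, 0.3, -0.3]
width: 0.669
```

Request:
step_arm(
  motion="0 0 0 0;0 0 0 0;0 0 0 0;0 0 0 0;0 0 0 0;0 0 0 0",
  claw=-1,
)

```text
t: 4.45
ee_pos: [590.4, 248.0, 34.6]
orientation: [-2.914, -1.173, -0.006]
ft_force: [-0.6, 1.2, 6.6]
width: 0.462
```

```bash
python3 - <<'E'
from h import *
st()
E
```

```text
t4.45 pos [590.4 248.   34.6] jaw-46.2 q [-0.75  0.75  0.42  1.77 -0.44  0.71 -0.9 ] F [-0.6  1.2  6.6] w0.462
```

Request:
step_arm(
  motion="0 0 0.02 0;0 0 0.04 0;0 0 0.04 0;0 0 0.04 0;0.004 -0.02 0.01 6.3;0.004 -0.025 0 6.3;0.004 -0.025 0 6.3;0.004 -0.025 0 6.3;0.004 -0.025 0 6.3;0.003 -0.025 0 6.3;0 -0.007 0 6.4;0 0 0 0",
)

```text
t: 5.45
ee_pos: [612.0, 90.8, 182.8]
orientation: [2.262, 2.179, -0.001]
ft_force: [0.1, 0.1, -1.9]
width: 0.456
```

Request:
step_arm(
  motion="0 0 0 0;0 0 0 0;0 0 0 0",
)

```text
t: 5.7
ee_pos: [611.6, 96.9, 182.2]
orientation: [-2.258, -2.183, -0.0]
ft_force: [0.9, 0.5, -2.5]
width: 0.458
```

```bash
python3 - <<'E'
from h import *
st()
f=cam('wrist'); im=f['img']
c=np.array([576,55]); a=np.radians(-2); ex=np.array([np.cos(a),np.sin(a)]); ey=np.array([-ex[1],ex[0]])
q=proj(f,[np.r_[c+ex*x+ey*y,105] for x,y in((-81,-95),(81,-95),(81,95),(-81,95))]).astype(np.int32)
im=cv2.resize(im,None,fx=1.5,fy=1.5); cv2.polylines(im,[(q*1.5).astype(np.int32)],True,(255,0,255),1)
cv2.imwrite('pics/w3.png',im)
E
```

```text
t5.70 pos [611.6  96.9 182.2] jaw-1.9 q [-0.48  0.5   0.36  1.76 -0.22  0.92 -0.06] F [ 0.9  0.5 -2.5] w0.458
```

View pics/w3.png

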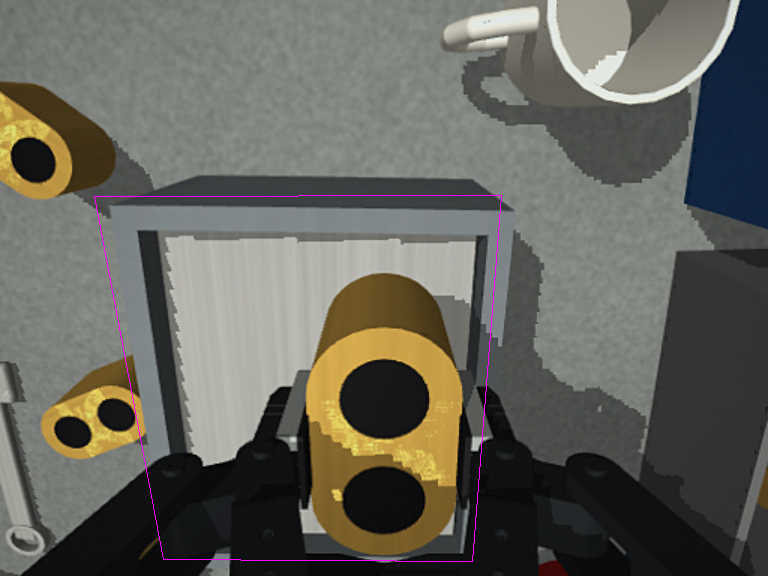

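View shows block A held square over the tank; real +y rim corners at (112,207) and (514,211), slightly off my outline. I'll correct the tank pose from these.

```bash
python3 - <<'E'
from h import *
f=cam('wrist')
p=lambda u,v,z:onz(f,u/1.5,v/1.5,z)[:2]
a,b=p(112,207,105),p(514,211,105); d=b-a; yaw=np.arctan2(d[1],d[0]); n=np.array([np.sin(yaw),-np.cos(yaw)])
print(a,b,np.linalg.norm(d),np.degrees(yaw),'centre',(a+b)/2+n*95)
a,b=p(139,232,105),p(487,234,105); d=b-a; yaw=np.arctan2(d[1],d[0]); n=np.array([np.sin(yaw),-np.cos(yaw)])
print('inner',a,b,np.linalg.norm(d),np.degrees(yaw),'centre',(a+b)/2+n*85)
E
```

```text
[504.49581297 148.14329225] [665.61533093 140.75391672] 161.2888772913787 -2.6258988756765644 centre [580.70319076  49.54835803]
inner [513.66051716 137.51909707] [655.09039263 131.70996577] 141.5491281606882 -2.352061168244398 centre [580.88708187  49.68614244]
```

Consistent (161 and 142 mm as they should be): tank centre (581,49.6), yaw −2.5°. Placing A in slot (+36,+42).

Request:
step_arm(
  motion="0.007 -0.007 0 -0.5;0 0 -0.02 0;0 0 -0.02 0;0 0 -0.009 0;0 0 0 0;0 0 0 0",
)

```text
t: 6.3
ee_pos: [619.1, 87.9, 133.1]
orientation: [-2.269, -2.172, 0.001]
ft_force: [1.9, -0.4, -2.8]
width: 0.461
```

Request:
step_arm(
  motion="0 0 -0.002 0;0 0 -0.002 0;0 0 0 0;0 0 0 0",
)

```text
t: 6.63
ee_pos: [619.2, 88.1, 129.8]
orientation: [2.269, 2.172, 0.001]
ft_force: [-0.2, -0.7, -2.8]
width: 0.46
```

Request:
step_arm(
  motion="0 0 -0.0015 0;0 0 0 0;0 0 0 0",
)

```text
t: 6.88
ee_pos: [619.0, 88.0, 127.8]
orientation: [2.269, 2.173, 0.0]
ft_force: [-0.4, 0.3, -3.1]
width: 0.459
```

Request:
step_arm(
  motion="0 0 -0.0015 0;0 0 0 0;0 0 0 0",
)

```text
t: 7.13
ee_pos: [619.2, 88.0, 126.9]
orientation: [2.269, 2.172, 0.001]
ft_force: [-1.9, -1.0, 3.4]
width: 0.458
```

Request:
step_arm(
  motion="0 0 -0.0015 0;0 0 0 0;0 0 0 0",
)

```text
t: 7.38
ee_pos: [619.2, 88.0, 126.9]
orientation: [-2.269, -2.172, -0.002]
ft_force: [-5.2, -0.9, 12.6]
width: 0.457
```

Request:
step_arm(
  motion="0 0 0 0;0 0 0 0;0 0 0.02 0;0 0 0.04 0;-0.0246 0.0111 0.01 6.6;-0.0246 0.0111 0 6.6;-0.0246 0.0111 0 6.6;-0.0246 0.0111 0 6.6;-0.0246 0.0111 0 6.6;-0.0246 0.0111 0 6.6;-0.0246 0.0111 0 6.6;-0.0246 0.0111 0 6.3",
  claw=0.4,
)

```text
t: 8.38
ee_pos: [421.1, 177.3, 194.8]
orientation: [1.066, 2.955, 0.001]
ft_force: [-0.0, -0.2, 0.3]
width: 0.702
```

Request:
step_arm(
  motion="0 0 0 0;0 0 0 0;0 0 0 0",
)

```text
t: 8.63
ee_pos: [423.1, 176.7, 195.1]
orientation: [1.076, 2.95, 0.001]
ft_force: [0.4, -0.3, 0.4]
width: 0.698
```

```bash
cat >> h.py <<'E'
def brass(name='wrist',z=45,save=None):
    f=cam(name); im=f['img']; g=cv2.cvtColor(im,cv2.COLOR_BGR2HSV)
    m=((g[...,0]>14)&(g[...,0]<32)&(g[...,1]>110)&(g[...,2]>60)).astype(np.uint8)*255
    # bores: dark blobs within brass
    d=((g[...,2]<55)).astype(np.uint8)
    n,l,stt,ce=cv2.connectedComponentsWithStats(d)
    k=np.ones((5,5),np.uint8)
    for i in range(1,n):
        a=stt[i,4]
        if 12<a<6000:
            ring=cv2.dilate((l==i).astype(np.uint8),k)-(l==i)
            if (m[ring>0]>0).mean()>.7: print('bore',ce[i].round(0),a,onz(f,*ce[i],z)[:2].round(1))
    if save: cv2.imwrite(save,im)
    return f
E
python3 - <<'E'
from h import *
st(); brass(save='pics/w4.png'); print('top'); brass('top',save='pics/t4.png')
E
```

```text
t8.63 pos [423.1 176.7 195.1] jaw49.9 q [-0.59  0.22  0.14  2.12 -0.04  0.81  0.44] F [ 0.4 -0.3  0.4] w0.698
bore [256. 162.] 563 [411.2 185.3]
bore [256. 199.] 501 [436.  164.8]
bore [114. 288.] 363 [418.1   2.5]
top
bore [220. 151.] 25 [646.  109.9]
bore [232. 151.] 24 [643.9  74.7]
bore [252. 217.] 21 [448.   16.5]
bore [298. 222.] 21 [ 432.5 -114.5]
bore [308. 227.] 20 [ 418.7 -144. ]
bore [257. 228.] 19 [417.8   4.3]
bore [ 10. 282.] 13 [263.8 725.5]
```

Request:
step_arm(
  motion="0.0005 -0.0015 -0.04 0;0 0 -0.04 0;0 0 -0.04 0;0 0 -0.025 0;0 0 -0.017 0;0 0 0 0;0 0 0 0",
)

```text
t: 9.32
ee_pos: [422.9, 174.5, 32.0]
orientation: [-1.076, -2.951, 0.003]
ft_force: [-0.1, 0.7, -0.3]
width: 0.701
```

Request:
step_arm(
  motion="0 0 0 0;0 0 0 0;0 0 0 0;0 0 0 0;0 0 0 0;0 0 0 0",
  claw=-1,
)

```text
t: 9.82
ee_pos: [423.9, 175.6, 34.2]
orientation: [1.074, 2.95, 0.003]
ft_force: [0.4, -1.1, 7.9]
width: 0.457
```

Request:
step_arm(
  motion="0 0 0.02 0;0 0 0.04 0;0 0 0.04 0;0 0 0.04 0;0 0 0.01 0;0 0 0 0;0 0 0 0",
)

```text
t: 10.4
ee_pos: [422.1, 175.2, 182.6]
orientation: [1.074, 2.952, 0.001]
ft_force: [0.1, 0.6, -3.3]
width: 0.46
```

Request:
step_arm(
  motion="0.0156 -0.0103 0.002 -6.6;0.0156 -0.0103 0 -6.6;0.0156 -0.0103 0 -6.6;0.0156 -0.0103 0 -6.6;0.0156 -0.0103 0 -6.6;0.0156 -0.0103 0 -6.6;0.0156 -0.0103 0 -6.6;0.0156 -0.0103 0 -6.3;0 0 0 0;0 0 0 0;0 0 0 0",
)

```text
t: 11.32
ee_pos: [545.7, 93.0, 182.4]
orientation: [-2.266, -2.173, 0.007]
ft_force: [-0.8, 0.1, -2.7]
width: 0.461
```

```bash
python3 - <<'E'
from h import *
st()
E
```

```text
t11.32 pos [545.7  93.  182.4] jaw-2.4 q [-0.53  0.4   0.37  1.92 -0.19  0.86 -0.1 ] F [-0.8  0.1 -2.7] w0.461
```

Request:
step_arm(
  motion="0.001 0 -0.02 0;0 0 -0.02 0;0 0 -0.01 0;0 0 -0.003 0;0 0 -0.002 0;0 0 0 0;0 0 0 0",
)

```text
t: 11.9
ee_pos: [549.0, 93.1, 130.5]
orientation: [2.268, 2.173, 0.002]
ft_force: [0.3, 0.3, -3.7]
width: 0.456
```

Request:
step_arm(
  motion="0 0 -0.0015 0;0 0 0 0;0 0 0 0",
)

```text
t: 12.15
ee_pos: [548.7, 92.9, 128.7]
orientation: [2.269, 2.172, 0.001]
ft_force: [0.8, -0.5, -2.3]
width: 0.457
```

Request:
step_arm(
  motion="-0.001 0 -0.0015 0;0 0 0 0;0 0 0 0",
)

```text
t: 12.4
ee_pos: [547.3, 92.9, 126.8]
orientation: [-2.269, -2.173, 0.0]
ft_force: [0.5, -0.5, -2.7]
width: 0.458
```

Request:
step_arm(
  motion="0 0 -0.0015 0;0 0 0 0;0 0 0 0",
)

```text
t: 12.65
ee_pos: [547.5, 93.0, 126.6]
orientation: [-2.269, -2.172, -0.001]
ft_force: [-4.6, 0.1, 8.8]
width: 0.461
```

Request:
step_arm(
  motion="0 0 0 0;0 0 0 0;0 0 0.02 0;0 0 0.04 0;0 0 0.01 0;0 0 0 0",
  claw=0.3,
)

```text
t: 13.15
ee_pos: [550.0, 93.2, 198.8]
orientation: [2.267, 2.17, 0.011]
ft_force: [-0.6, 0.1, -0.1]
width: 0.65
```

Request:
step_arm(
  motion="-0.0114 -0.0083 0 -6.6;-0.0114 -0.0083 0 -6.6;-0.0114 -0.0083 0 -6.6;-0.0114 -0.0083 0 -6.6;-0.0114 -0.0083 0 -6.6;-0.0114 -0.0083 0 -6.6;-0.0114 -0.0083 0 -6.6;-0.0114 -0.0083 0 -6.6;-0.0114 -0.0083 0 -6.6;-0.0114 -0.0083 0 -6.1;0 0 0 0;0 0 0 0",
  claw=0.5,
)

```text
t: 14.15
ee_pos: [433.2, 10.0, 194.9]
orientation: [-3.083, -0.603, 0.0]
ft_force: [0.4, 0.3, -0.9]
width: 0.748
```

```bash
python3 - <<'E'
from h import *
st(); brass(save='pics/w5.png')
E
```

```text
t14.15 pos [433.2  10.  194.9] jaw-67.9 q [-0.69  0.19  0.67  2.2  -0.16  0.8  -1.11] F [ 0.4  0.3 -0.9] w0.748
bore [255. 162.] 560 [447.8  14.9]
bore [254. 199.] 504 [417.8   3.5]
bore [384. 232.] 437 [ 431.7 -116.2]
bore [404. 255.] 400 [ 418.8 -145.7]
```

Request:
step_arm(
  motion="0 -0.001 -0.04 -1;0 0 -0.04 0;0 0 -0.04 0;0 0 -0.025 0;0 0 -0.017 0;0 0 0 0;0 0 0 0",
)

```text
t: 14.78
ee_pos: [433.5, 8.8, 32.5]
orientation: [3.088, 0.575, -0.003]
ft_force: [0.7, 0.2, 1.1]
width: 0.747
```

Request:
step_arm(
  motion="0 0 0 0;0 0 0 0;0 0 0 0;0 0 0 0;0 0 0 0;0 0 0 0",
  claw=-1,
)

```text
t: 15.28
ee_pos: [434.6, 9.5, 34.6]
orientation: [-3.088, -0.574, -0.005]
ft_force: [-0.9, 0.4, 7.6]
width: 0.462
```

Request:
step_arm(
  motion="0 0 0.02 0;0 0 0.04 0;0 0 0.04 0;0 0 0.04 0;0 0 0.012 0;0 0 0 0",
)

```text
t: 15.78
ee_pos: [435.6, 9.6, 188.7]
orientation: [-3.086, -0.574, -0.013]
ft_force: [-0.1, 0.8, -3.9]
width: 0.46
```

Request:
step_arm(
  motion="0.0182 -0.0003 0 6.7;0.0182 -0.0003 0 6.7;0.0182 -0.0003 0 6.6;0.0182 -0.0003 0 6.6;0.0182 -0.0003 0 6.6;0.0182 -0.0003 0 6.6;0.0182 -0.0003 0 6.6;0.0182 -0.0003 0 6.6;0.0182 -0.0003 0 6.6;0.0182 -0.0003 0 6.6;0 0 0 0;0 0 0 0",
)

```text
t: 16.78
ee_pos: [614.6, 5.7, 183.0]
orientation: [-2.275, -2.164, 0.004]
ft_force: [0.5, 0.9, -3.0]
width: 0.459
```

```bash
python3 - <<'E'
from h import *
st()
E
```

```text
t16.78 pos [614.6   5.7 183. ] jaw-2.9 q [-0.37  0.5   0.4   1.77 -0.24  0.92  0.09] F [ 0.5  0.9 -3. ] w0.459
```

Request:
step_arm(
  motion="0 0 -0.02 0;0 0 -0.02 0;0 0 -0.01 0;0 0 -0.003 0;0 0 -0.002 0;0 0 0 0;0 0 -0.0015 0;0 0 0 0",
)

```text
t: 17.45
ee_pos: [615.9, 5.9, 129.5]
orientation: [2.274, 2.166, 0.002]
ft_force: [0.6, 0.4, -3.0]
width: 0.458
```

Request:
step_arm(
  motion="0 0 -0.0015 0;0 0 0 0;0 0 0 0",
)

```text
t: 17.7
ee_pos: [615.6, 5.9, 127.6]
orientation: [2.275, 2.167, 0.001]
ft_force: [0.3, 0.2, -2.0]
width: 0.454
```

Request:
step_arm(
  motion="0 0 -0.0015 0;0 0 0 0;0 0 0 0",
)

```text
t: 17.95
ee_pos: [615.7, 5.9, 127.0]
orientation: [-2.275, -2.167, -0.001]
ft_force: [-2.7, -0.5, 4.7]
width: 0.458
```

Request:
step_arm(
  motion="0 0 -0.001 0;0 0 0 0;0 0 0 0",
)

```text
t: 18.2
ee_pos: [615.8, 5.9, 127.0]
orientation: [-2.275, -2.166, -0.002]
ft_force: [-5.6, -0.8, 11.3]
width: 0.461
```

Request:
step_arm(
  motion="0 0 0 0;0 0 0 0;0 0 0.02 0;0 0 0.04 0;0 0 0.01 0;0 0 0 0",
  claw=0.3,
)

```text
t: 18.7
ee_pos: [618.1, 5.7, 198.7]
orientation: [2.271, 2.163, 0.01]
ft_force: [0.6, -0.8, -0.3]
width: 0.649
```

Request:
step_arm(
  motion="-0.0272 -0.0196 0.01 -3;-0.0272 -0.0196 0 -3;-0.0272 -0.0196 0 -3;-0.0272 -0.0196 0 -3;-0.0272 -0.0196 0 -3;-0.0272 -0.0196 0 -3;-0.0272 -0.0196 0 -2.7;0 0 0 0;0 0 0 0;0 0 0 0",
  claw=0.5,
)

```text
t: 19.53
ee_pos: [425.6, -131.0, 204.7]
orientation: [2.626, 1.723, 0.001]
ft_force: [0.2, 0.2, -0.5]
width: 0.744
```

```bash
python3 - <<'E'
from h import *
st(); brass(save='pics/w6.png')
E
```

```text
t19.53 pos [ 425.6 -131.   204.7] jaw-23.5 q [-0.3   0.19  0.58  2.16 -0.14  0.83 -0.03] F [ 0.2  0.2 -0.5] w0.744
bore [254. 157.] 529 [ 431.9 -115.7]
bore [255. 193.] 474 [ 419.4 -145.2]
```

Request:
step_arm(
  motion="0 0.0005 -0.04 0;0 0 -0.04 0;0 0 -0.04 0;0 0 -0.03 0;0 0 -0.022 0;0 0 0 0;0 0 0 0",
)

```text
t: 20.17
ee_pos: [424.9, -130.4, 31.7]
orientation: [-2.625, -1.723, 0.004]
ft_force: [-0.2, -0.5, 0.7]
width: 0.748
```

Request:
step_arm(
  motion="0 0 0 0;0 0 0 0;0 0 0 0;0 0 0 0;0 0 0 0;0 0 0 0",
  claw=-1,
)

```text
t: 20.67
ee_pos: [426.3, -130.7, 34.3]
orientation: [2.625, 1.723, 0.004]
ft_force: [-0.8, 0.6, 7.7]
width: 0.458
```

Request:
step_arm(
  motion="0 0 0.02 0;0 0 0.04 0;0 0 0.04 0;0 0 0.04 0;0 0 0.012 0;0 0 0 0",
)

```text
t: 21.17
ee_pos: [427.4, -130.9, 188.5]
orientation: [2.623, 1.721, 0.012]
ft_force: [-0.4, 0.4, -2.4]
width: 0.456
```

Request:
step_arm(
  motion="0.015 0.0175 0 2.6;0.015 0.0175 0 2.6;0.015 0.0175 0 2.6;0.015 0.0175 0 2.6;0.015 0.0175 0 2.6;0.015 0.0175 0 2.6;0.015 0.0175 0 2.6;0.0125 0.0175 0 2.8;0 0 0 0;0 0 0 0;0 0 0 0",
)

```text
t: 22.08
ee_pos: [541.7, 9.6, 183.0]
orientation: [-2.267, -2.173, 0.005]
ft_force: [-0.2, -0.5, -3.6]
width: 0.455
```

```bash
python3 - <<'E'
from h import *
st()
E
```

```text
t22.08 pos [541.7   9.6 183. ] jaw-2.4 q [-0.45  0.39  0.45  1.95 -0.22  0.85  0.08] F [-0.2 -0.5 -3.6] w0.455
```

Request:
step_arm(
  motion="0 0 -0.02 0;0 0 -0.02 0;0 0 -0.01 0;0 0 -0.003 0;0 0 -0.002 0;0 0 0 0;0 0 -0.0015 0;0 0 -0.0015 0;0 0 0 0",
)

```text
t: 22.83
ee_pos: [542.8, 9.3, 127.2]
orientation: [2.269, 2.172, 0.001]
ft_force: [-1.2, 0.0, -3.1]
width: 0.454
```

Request:
step_arm(
  motion="0 0 -0.0015 0;0 0 0 0;0 0 0 0",
)

```text
t: 23.08
ee_pos: [542.9, 9.2, 126.6]
orientation: [2.269, 2.173, 0.002]
ft_force: [-2.9, -0.0, 7.1]
width: 0.461
```

Request:
step_arm(
  motion="0 0 -0.001 0;0 0 0 0;0 0 0 0",
)

```text
t: 23.33
ee_pos: [543.0, 9.2, 126.6]
orientation: [-2.269, -2.172, -0.003]
ft_force: [-6.2, -0.3, 16.0]
width: 0.459
```

Request:
step_arm(
  motion="0 0 0 0;0 0 0 0;0 0 0.02 0;0 0 0.04 0;0 -0.015 0.04 0;0 -0.02 0.04 0;0 -0.01 0.02 0;0 0 0 0;0 0 0 0;0 0 0 0",
  claw=0.3,
)

```text
t: 24.17
ee_pos: [542.0, -33.3, 279.7]
orientation: [-2.268, -2.173, 0.001]
ft_force: [0.2, 0.5, -0.4]
width: 0.651
```

```bash
python3 - <<'E'
from h import *
st(); f=cam('wrist'); cv2.imwrite('pics/w7.png',cv2.resize(f['img'],None,fx=1.5,fy=1.5,interpolation=cv2.INTER_CUBIC))
brass('top',z=140,save='pics/t7.png')
E
```

```text
t24.17 pos [542.  -33.3 279.7] jaw-2.4 q [-0.42  0.27  0.51  1.86 -0.15  1.05  0.1 ] F [ 0.2  0.5 -0.4] w0.651
bore [220. 151.] 24 [619.4 102.8]
bore [232. 151.] 24 [618.   70.5]
bore [217. 177.] 27 [547.5 109.5]
bore [229. 177.] 24 [546.9  77.9]
bore [ 10. 282.] 13 [269.4 667.4]
```

View pics/w7.png

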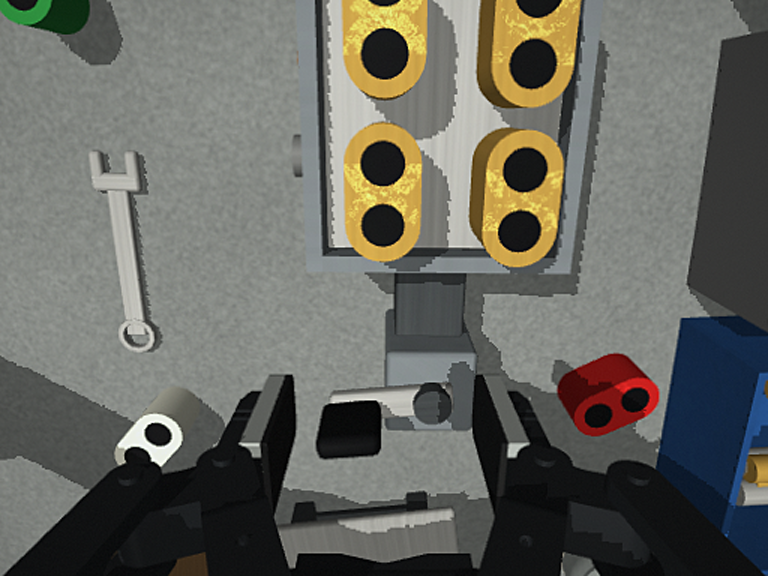

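All four blocks are on the tray with clear gaps. The crank grip is the black shape at (318–381, 400–457) and the hub is at (433,400).

```bash
python3 - <<'E'
from h import *
f=cam('wrist'); im=f['img']; g=im.max(2)
c=im[255:315,195:310]; c=cv2.convertScaleAbs(c,alpha=3,beta=0); cv2.imwrite('pics/w7c.png',cv2.resize(c,None,fx=6,fy=6,interpolation=cv2.INTER_CUBIC))
m=(g<40).astype(np.uint8); n,l,st_,ce=cv2.connectedComponentsWithStats(m); i=l[287,235]; print(st_[i],ce[i])
p=lambda u,v,z:onz(f,u/1.5,v/1.5,z)[:2].round(1)
print('far top edge',p(318,455,145),p(380,457,145),'near bottom?',p(330,403,99),p(381,401,99),'hub',p(433,398,120), p(433,398,128))
print('pred axis px',proj(f,[[572.8,-140.2,120]])*1.5)
E
```

```text
[ 211  267   44   39 1463] [233.30690362 286.73615858]
far top edge [ 496.9 -145.3] [ 534.6 -148.1] near bottom? [ 500.1 -137.3] [ 535.2 -137.1] hub [ 569.2 -123.4] [ 568.6 -118.5]
pred axis px [[438.79969326 420.36972966]]
```

View pics/w7c.png

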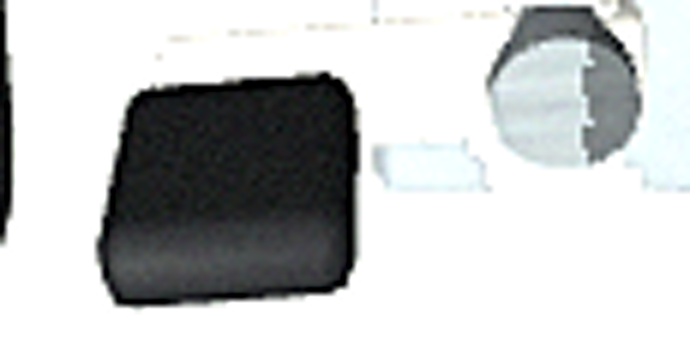

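```bash
python3 - <<'E'
from h import *
f=cam('wrist')
q=lambda u,v,z:onz(f,u/6+195,v/6+255,z)[:2]
ax=np.array([572.8,-140.2]); c=q(228,265,145); print('grip',c,'dist',np.linalg.norm(c-ax),'ang',np.degrees(np.arctan2(*(c-ax)[::-1])))
a,b=q(120,303,145),q(345,290,145); print('far edge',a,b,np.degrees(np.arctan2(*(a-b)[::-1])))
for z in(100,105,110,115,120,125,130): print(z,q(565,103,z).round(1),(proj(f,[[*ax,z]])[0]-[195,255])*6)
E
```

```text
grip [ 516.48860362 -141.5724461 ] dist 56.328118825649284 ang -178.60383848213746
far edge [ 499.53243825 -147.90366965] [ 533.97693098 -146.80424923] -178.17181889634253
100 [ 571.4 -143.9] [573.07079359  84.19445277]
105 [ 571.  -140.7] [575.780993   100.11124573]
110 [ 570.6 -137.5] [578.56468896 116.46393101]
115 [ 570.2 -134.3] [581.4248607 133.2703709]
120 [ 569.7 -131.1] [584.36464739 150.5493991 ]
125 [ 569.3 -128. ] [587.38735878 168.32088605]
130 [ 568.9 -124.8] [590.49648664 186.60580971]
```

Axis (572,−140.5), grip at radius 56 pointing −x (angle 181.5°), which matches the given geometry. Moving over the grip.

Request:
step_arm(
  motion="-0.0021 -0.0091 0 6.7;-0.0021 -0.0091 0 6.7;-0.0021 -0.0091 0 6.7;-0.0021 -0.0091 0 6.7;-0.0021 -0.0091 0 6.7;-0.0021 -0.0091 0 6.7;-0.0021 -0.0091 0 6.7;-0.0021 -0.0091 0 6.7;-0.0021 -0.0091 0 6.7;-0.0021 -0.0091 0 6.7;-0.0021 -0.0091 0 6.7;-0.0021 -0.0091 0 6.7",
  claw=0.0,
)

```text
t: 25.37
ee_pos: [517.1, -143.3, 279.6]
orientation: [-0.321, -3.123, -0.0]
ft_force: [-0.4, -0.5, 0.0]
width: 0.498
```

Request:
step_arm(
  motion="0 0 -0.04 6.7;0 0 -0.03 6.8;0 0 0 0;0 0 0 0;0 0 0 0",
)

```text
t: 25.78
ee_pos: [518.2, -143.4, 211.5]
orientation: [-0.034, 3.14, -0.001]
ft_force: [-0.3, 0.3, 1.0]
width: 0.5
```

```bash
cat > ck.py <<'E'
from h import *
import sys
def rows(th,n,step,cur=None,r=55,ax=(571.8,-140.5)):
    # th start angle deg; correction of cur pos error put in first row
    P=lambda t:np.array([ax[0]+r*np.cos(np.radians(t)),ax[1]+r*np.sin(np.radians(t))])
    out=[];p=P(th) if cur is None else np.array(cur)
    for i in range(1,n+1):
        q=P(th-step*i); d=(q-p)/1000; out.append('%.4f %.4f 0 %.1f'%(d[0],d[1],-step)); p=q
    return ';'.join(out)
E
python3 - <<'E'
from ck import *
st()
for k in range(3): print(181.5-84*k, rows(181.5-84*k,12,7))
E
```

```text
t25.78 pos [ 518.2 -143.4  211.5] jaw91.3 q [-0.04  0.33  0.3   1.93 -0.12  0.9   1.91] F [-0.3  0.3  1. ] w0.500
181.5 0.0002 0.0067 0 -7.0;0.0011 0.0066 0 -7.0;0.0019 0.0065 0 -7.0;0.0026 0.0062 0 -7.0;0.0034 0.0058 0 -7.0;0.0040 0.0054 0 -7.0;0.0047 0.0048 0 -7.0;0.0052 0.0042 0 -7.0;0.0057 0.0036 0 -7.0;0.0061 0.0028 0 -7.0;0.0064 0.0021 0 -7.0;0.0066 0.0013 0 -7.0
97.5 0.0067 0.0005 0 -7.0;0.0067 -0.0004 0 -7.0;0.0066 -0.0012 0 -7.0;0.0064 -0.0020 0 -7.0;0.0061 -0.0027 0 -7.0;0.0058 -0.0035 0 -7.0;0.0053 -0.0041 0 -7.0;0.0047 -0.0047 0 -7.0;0.0041 -0.0053 0 -7.0;0.0035 -0.0058 0 -7.0;0.0027 -0.0061 0 -7.0;0.0020 -0.0064 0 -7.0
13.5 0.0012 -0.0066 0 -7.0;0.0004 -0.0067 0 -7.0;-0.0005 -0.0067 0 -7.0;-0.0013 -0.0066 0 -7.0;-0.0021 -0.0064 0 -7.0;-0.0028 -0.0061 0 -7.0;-0.0036 -0.0057 0 -7.0;-0.0042 -0.0052 0 -7.0;-0.0048 -0.0047 0 -7.0;-0.0054 -0.0040 0 -7.0;-0.0058 -0.0034 0 -7.0;-0.0062 -0.0026 0 -7.0
```

Request:
step_arm(
  motion="-0.001 0.0015 -0.03 0;0 0 -0.03 0;0 0 -0.021 0;0 0 0 0;0 0 0 0",
)

```text
t: 26.2
ee_pos: [517.2, -141.8, 130.6]
orientation: [-0.037, 3.141, -0.001]
ft_force: [0.7, 0.2, -0.3]
width: 0.502
```

Request:
step_arm(
  motion="0 0 0 0;0 0 0 0;0 0 0 0",
  claw=-0.5,
)

```text
t: 26.45
ee_pos: [517.6, -142.0, 131.4]
orientation: [-0.038, 3.138, -0.001]
ft_force: [0.0, -0.8, -0.3]
width: 0.249
```

Request:
step_arm(
  motion="0.0002 0.0067 0 -7;0.0011 0.0066 0 -7;0.0019 0.0065 0 -7;0.0026 0.0062 0 -7;0.0034 0.0058 0 -7;0.004 0.0054 0 -7;0.0047 0.0048 0 -7;0.0052 0.0042 0 -7;0.0057 0.0036 0 -7;0.0061 0.0028 0 -7;0.0064 0.0021 0 -7;0.0066 0.0013 0 -7",
)

```text
t: 27.45
ee_pos: [563.6, -85.3, 130.3]
orientation: [-2.079, -2.353, 0.0]
ft_force: [-4.6, -0.7, 1.5]
width: 0.249
```

```bash
python3 - <<'E'
from ck import *
st(); f=cam('wrist'); cv2.imwrite('pics/w8.png',f['img'])
E
```

```text
t27.45 pos [563.6 -85.3 130.3] jaw7.1 q [-0.38  0.55  0.62  1.92 -0.43  0.81  0.6 ] F [-4.6 -0.7  1.5] w0.249
```

View pics/w8.png

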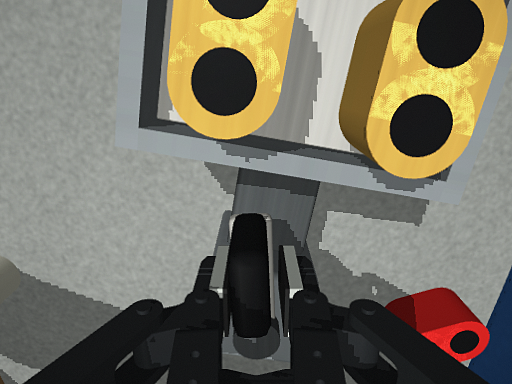

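The paddle sits between the pads and turns with them (about 4.6 N). Continuing.

Request:
step_arm(
  motion="0.007 0.0002 0 -7;0.0067 -0.0004 0 -7;0.0066 -0.0012 0 -7;0.0064 -0.002 0 -7;0.0061 -0.0027 0 -7;0.0058 -0.0035 0 -7;0.0053 -0.0041 0 -7;0.0047 -0.0047 0 -7;0.0041 -0.0053 0 -7;0.0035 -0.0058 0 -7;0.0027 -0.0061 0 -7;0.002 -0.0064 0 -7",
)

```text
t: 28.5
ee_pos: [624.6, -126.5, 129.6]
orientation: [-3.117, -0.363, 0.002]
ft_force: [-3.4, 2.5, 0.1]
width: 0.248
```

Request:
step_arm(
  motion="0.0012 -0.0066 0 -7;0.0004 -0.0067 0 -7;-0.0005 -0.0067 0 -7;-0.0013 -0.0066 0 -7;-0.0021 -0.0064 0 -7;-0.0028 -0.0061 0 -7;-0.0036 -0.0057 0 -7;-0.0042 -0.0052 0 -7;-0.0048 -0.0047 0 -7;-0.0054 -0.004 0 -7;-0.0058 -0.0034 0 -7;-0.0062 -0.0026 0 -7",
)

```text
t: 29.5
ee_pos: [591.2, -190.8, 129.8]
orientation: [-2.56, 1.815, 0.0]
ft_force: [2.2, 3.8, -1.5]
width: 0.256
```

```bash
python3 - <<'E'
from ck import *
st(); s=sense(); print(rows(-70.5,3,7,s['ee_pos'][:2]))
E
```

```text
t29.50 pos [ 591.2 -190.8  129.8] jaw-160.7 q [-0.53  0.95  1.24  1.82 -1.    1.16 -1.74] F [ 2.2  3.8 -1.5] w0.256
-0.0075 -0.0034 0 -7.0;-0.0066 -0.0011 0 -7.0;-0.0067 -0.0002 0 -7.0
```

Request:
step_arm(
  motion="0 0 0 0;0 0 0 0;0 0 0.03 0;0 0 0.035 6.9;0 0 0 6.9;0 0 0 6.9;0 0 0 6.9;0 0 0 6.9;0 0 0 6.9;0 0 0 6.9;0 0 0 6.9;0 0 0 6.9",
  claw=0.0,
)

```text
t: 30.5
ee_pos: [590.7, -192.5, 195.3]
orientation: [3.134, -0.215, 0.002]
ft_force: [0.3, -0.0, 0.2]
width: 0.501
```

Request:
step_arm(
  motion="0 0 0 6.9;0 0 0 6.9;0 0 0 6.9;0 0 0 6.9;0 0 0 6.9;0 0 0 6.9;0 0 0 6.9;0 0 0 6.9;0 0 0 6.9;0 0 0 6.9;0 0 0 6.9;0 0 0 6.9",
)

```text
t: 31.5
ee_pos: [590.7, -192.7, 195.5]
orientation: [2.492, 1.91, 0.002]
ft_force: [0.4, -0.8, -0.1]
width: 0.498
```

Request:
step_arm(
  motion="0 0 0 6.9;0 0 0 6.9;0 0 0 6.9;0 0 0 6.9;0 0 0 6.9;0 0 0 0;0 0 0 0;0 0 0 0",
)

```text
t: 32.17
ee_pos: [590.3, -192.7, 195.1]
orientation: [1.83, 2.552, 0.001]
ft_force: [0.9, -0.9, -0.2]
width: 0.499
```

```bash
python3 - <<'E'
from ck import *
st()
E
```

```text
t32.17 pos [ 590.3 -192.7  195.1] jaw18.7 q [-0.19  0.53  0.61  1.76 -0.36  0.97  0.89] F [ 0.9 -0.9 -0.2] w0.499
```

Request:
step_arm(
  motion="0 0 -0.03 0;0 0 -0.035 0;0 0 0 0;0 0 0 0;0 0 0 0",
)

```text
t: 32.58
ee_pos: [590.8, -193.0, 130.9]
orientation: [1.828, 2.553, -0.0]
ft_force: [-0.1, -0.6, 0.8]
width: 0.5
```

Request:
step_arm(
  motion="0 0 0 0;0 0 0 0;0 0 0 0",
  claw=-0.5,
)

```text
t: 32.83
ee_pos: [591.3, -192.7, 131.3]
orientation: [1.827, 2.552, 0.002]
ft_force: [0.2, 0.3, 1.3]
width: 0.253
```

```bash
python3 - <<'E'
from ck import *
st(); s=sense()
print(rows(-70.5,12,7,s['ee_pos'][:2]));print(rows(-154.5,12,7))
E
```

```text
t32.83 pos [ 591.3 -192.7  131.3] jaw18.8 q [-0.15  0.61  0.57  1.8  -0.42  0.86  0.94] F [0.2 0.3 1.3] w0.253
-0.0076 -0.0015 0 -7.0;-0.0066 -0.0011 0 -7.0;-0.0067 -0.0002 0 -7.0;-0.0067 0.0006 0 -7.0;-0.0066 0.0014 0 -7.0;-0.0063 0.0022 0 -7.0;-0.0060 0.0029 0 -7.0;-0.0056 0.0037 0 -7.0;-0.0051 0.0043 0 -7.0;-0.0046 0.0049 0 -7.0;-0.0039 0.0054 0 -7.0;-0.0033 0.0059 0 -7.0
-0.0025 0.0062 0 -7.0;-0.0017 0.0065 0 -7.0;-0.0009 0.0066 0 -7.0;-0.0001 0.0067 0 -7.0;0.0007 0.0067 0 -7.0;0.0015 0.0065 0 -7.0;0.0023 0.0063 0 -7.0;0.0030 0.0060 0 -7.0;0.0038 0.0056 0 -7.0;0.0044 0.0051 0 -7.0;0.0050 0.0045 0 -7.0;0.0055 0.0039 0 -7.0
```

Request:
step_arm(
  motion="-0.0074 -0.0018 0 -7;-0.0066 -0.0011 0 -7;-0.0067 -0.0002 0 -7;-0.0067 0.0006 0 -7;-0.0066 0.0014 0 -7;-0.0063 0.0022 0 -7;-0.006 0.0029 0 -7;-0.0056 0.0037 0 -7;-0.0051 0.0043 0 -7;-0.0046 0.0049 0 -7;-0.0039 0.0054 0 -7;-0.0033 0.0059 0 -7",
)

```text
t: 33.83
ee_pos: [521.6, -166.3, 131.0]
orientation: [3.067, 0.662, 0.003]
ft_force: [-1.2, -5.3, 1.0]
width: 0.251
```

Request:
step_arm(
  motion="-0.0025 0.0062 0 -7;-0.0017 0.0065 0 -7;-0.0009 0.0066 0 -7;-0.0001 0.0067 0 -7;0.0007 0.0067 0 -7;0.0015 0.0065 0 -7;0.0023 0.0063 0 -7;0.003 0.006 0 -7;0.0038 0.0056 0 -7;0.0044 0.0051 0 -7;0.005 0.0045 0 -7;0.0055 0.0039 0 -7",
)

```text
t: 34.83
ee_pos: [540.9, -93.3, 129.7]
orientation: [2.727, -1.56, -0.005]
ft_force: [-3.8, -0.6, 2.2]
width: 0.251
```

```bash
python3 - <<'E'
from ck import *
st(); P=np.array([571.8+55*np.cos(np.radians(121.5)),-140.5+55*np.sin(np.radians(121.5))]); print(P)
E
```

```text
t34.83 pos [540.9 -93.3 129.7] jaw-149.5 q [-0.76  0.87  1.27  2.   -0.97  1.09 -1.64] F [-3.8 -0.6  2.2] w0.251
[543.06257894 -93.60479096]
```

Request:
step_arm(
  motion="0 0 0 0;0 0 0 0;0 0 0.03 0;0 0 0.035 6.9;0 0 0 6.9;0 0 0 6.9;0 0 0 6.9;0 0 0 6.9;0 0 0 6.9;0 0 0 6.9;0 0 0 6.9;0 0 0 6.9",
  claw=0.0,
)

```text
t: 35.83
ee_pos: [542.4, -94.0, 195.3]
orientation: [-3.139, -0.094, -0.003]
ft_force: [-0.7, -0.3, 1.5]
width: 0.497
```

Request:
step_arm(
  motion="0 0 0 6.9;0 0 0 6.9;0 0 0 6.9;0 0 0 6.9;0 0 0 6.9;0 0 0 6.9;0 0 0 6.9;0 0 0 6.9;0 0 0 6.9;0 0 0 6.9;0 0 0 6.9;0 0 0 6.9",
)

```text
t: 36.83
ee_pos: [542.4, -94.1, 195.5]
orientation: [2.293, 2.146, 0.003]
ft_force: [-0.7, -1.0, 0.2]
width: 0.502
```

Request:
step_arm(
  motion="0 0 0 6.9;0 0 0 6.9;0 0 0 6.9;0 0 0 6.9;0 0 0 6.9;0 0 0 0;0 0 -0.03 0;0 0 -0.035 0;0 0 0 0;0 0 0 0;0 0 0 0",
)

```text
t: 37.75
ee_pos: [543.1, -94.3, 131.0]
orientation: [1.566, 2.721, 0.001]
ft_force: [0.6, 0.0, 0.4]
width: 0.504
```

Request:
step_arm(
  motion="0 0 0 0;0 0 0 0;0 0 0 0",
  claw=-0.5,
)

```text
t: 38.0
ee_pos: [542.9, -93.9, 131.0]
orientation: [1.565, 2.722, 0.002]
ft_force: [0.1, -0.6, 0.7]
width: 0.249
```

```bash
python3 - <<'E'
from ck import *
st(); s=sense()
print(rows(121.5,12,7,s['ee_pos'][:2]));print(rows(37.5,12,7))
E
```

```text
t38.00 pos [542.9 -93.9 131. ] jaw30.2 q [-0.35  0.51  0.58  1.97 -0.39  0.77  0.99] F [ 0.1 -0.6  0.7] w0.249
0.0061 0.0035 0 -7.0;0.0063 0.0024 0 -7.0;0.0065 0.0016 0 -7.0;0.0067 0.0008 0 -7.0;0.0067 0.0000 0 -7.0;0.0067 -0.0008 0 -7.0;0.0065 -0.0016 0 -7.0;0.0063 -0.0024 0 -7.0;0.0059 -0.0032 0 -7.0;0.0055 -0.0039 0 -7.0;0.0050 -0.0045 0 -7.0;0.0044 -0.0051 0 -7.0
0.0038 -0.0056 0 -7.0;0.0030 -0.0060 0 -7.0;0.0023 -0.0063 0 -7.0;0.0015 -0.0065 0 -7.0;0.0007 -0.0067 0 -7.0;-0.0001 -0.0067 0 -7.0;-0.0009 -0.0066 0 -7.0;-0.0017 -0.0065 0 -7.0;-0.0025 -0.0062 0 -7.0;-0.0033 -0.0059 0 -7.0;-0.0039 -0.0054 0 -7.0;-0.0046 -0.0049 0 -7.0
```

Arc 3 followed by the regrasp.

Request:
step_arm(
  motion="0.006 0.0033 0 -7;0.0063 0.0024 0 -7;0.0065 0.0016 0 -7;0.0067 0.0008 0 -7;0.0067 0 0 -7;0.0067 -0.0008 0 -7;0.0065 -0.0016 0 -7;0.0063 -0.0024 0 -7;0.0059 -0.0032 0 -7;0.0055 -0.0039 0 -7;0.005 -0.0045 0 -7;0.0044 -0.0051 0 -7",
)

```text
t: 39.0
ee_pos: [614.0, -106.3, 129.7]
orientation: [-2.986, -0.968, 0.003]
ft_force: [-4.2, 2.2, 0.6]
width: 0.25
```

Request:
step_arm(
  motion="0.0038 -0.0056 0 -7;0.003 -0.006 0 -7;0.0023 -0.0063 0 -7;0.0015 -0.0065 0 -7;0.0007 -0.0067 0 -7;-0.0001 -0.0067 0 -7;-0.0009 -0.0066 0 -7;-0.0017 -0.0065 0 -7;-0.0025 -0.0062 0 -7;-0.0033 -0.0059 0 -7;-0.0039 -0.0054 0 -7;-0.0046 -0.0049 0 -7",
)

```text
t: 40.0
ee_pos: [609.8, -178.2, 129.6]
orientation: [-2.867, 1.276, 0.002]
ft_force: [0.5, 4.0, -0.2]
width: 0.251
```

Request:
step_arm(
  motion="0 0 0 0;0 0 0 0;0 0 0.03 0;0 0 0.035 6.9;0 0 0 6.9;0 0 0 6.9;0 0 0 6.9;0 0 0 6.9;0 0 0 6.9;0 0 0 6.9;0 0 0 6.9;0 0 0 6.9",
  claw=0.0,
)

```text
t: 41.0
ee_pos: [609.7, -180.2, 195.3]
orientation: [3.115, 0.407, 0.002]
ft_force: [0.2, -0.5, 0.6]
width: 0.499
```

Request:
step_arm(
  motion="0 0 0 6.9;0 0 0 6.9;0 0 0 6.9;0 0 0 6.9;0 0 0 6.9;0 0 0 6.9;0 0 0 6.9;0 0 0 6.9;0 0 0 6.9;0 0 0 6.9;0 0 0 6.9;0 0 0 6.9",
)

```text
t: 42.0
ee_pos: [609.7, -180.4, 195.5]
orientation: [2.067, 2.363, 0.002]
ft_force: [0.4, -0.5, -0.1]
width: 0.502
```

Request:
step_arm(
  motion="0 0 0 6.9;0 0 0 6.9;0 0 0 6.9;0 0 0 6.9;0 0 0 6.9;0 0 0 0;0 0 0 0",
)

```text
t: 42.58
ee_pos: [609.5, -180.6, 195.3]
orientation: [1.289, 2.863, 0.001]
ft_force: [-0.4, 0.5, 0.0]
width: 0.497
```

```bash
python3 - <<'E'
from ck import *
st(); s=sense(); P=np.array([571.8+55*np.cos(np.radians(-46.5)),-140.5+55*np.sin(np.radians(-46.5))]); print(P)
print(rows(-46.5,12,7,P));print(rows(-130.5,12,7))
E
```

```text
t42.58 pos [ 609.5 -180.6  195.3] jaw41.5 q [-0.17  0.54  0.56  1.72 -0.34  0.98  1.24] F [-0.4  0.5  0. ] w0.497
[ 609.65950166 -180.39559041]
-0.0051 -0.0043 0 -7.0;-0.0056 -0.0037 0 -7.0;-0.0060 -0.0029 0 -7.0;-0.0063 -0.0022 0 -7.0;-0.0066 -0.0014 0 -7.0;-0.0067 -0.0006 0 -7.0;-0.0067 0.0002 0 -7.0;-0.0066 0.0011 0 -7.0;-0.0065 0.0019 0 -7.0;-0.0062 0.0026 0 -7.0;-0.0058 0.0034 0 -7.0;-0.0054 0.0040 0 -7.0
-0.0048 0.0047 0 -7.0;-0.0042 0.0052 0 -7.0;-0.0036 0.0057 0 -7.0;-0.0028 0.0061 0 -7.0;-0.0021 0.0064 0 -7.0;-0.0013 0.0066 0 -7.0;-0.0005 0.0067 0 -7.0;0.0004 0.0067 0 -7.0;0.0012 0.0066 0 -7.0;0.0020 0.0064 0 -7.0;0.0027 0.0061 0 -7.0;0.0035 0.0058 0 -7.0
```

Request:
step_arm(
  motion="0 0 -0.03 0;0 0 -0.035 0;0 0 0 0;0 0 0 0;0 0 0 0",
)

```text
t: 43.0
ee_pos: [609.9, -180.9, 131.0]
orientation: [1.288, 2.863, -0.0]
ft_force: [0.2, -0.2, 0.8]
width: 0.502
```

Request:
step_arm(
  motion="0 0 0 0;0 0 0 0;0 0 0 0",
  claw=-0.5,
)

```text
t: 43.25
ee_pos: [610.5, -180.4, 131.4]
orientation: [1.286, 2.863, 0.002]
ft_force: [1.5, 1.4, 0.6]
width: 0.248
```

Request:
step_arm(
  motion="-0.0051 -0.0043 0 -7;-0.0056 -0.0037 0 -7;-0.006 -0.0029 0 -7;-0.0063 -0.0022 0 -7;-0.0066 -0.0014 0 -7;-0.0067 -0.0006 0 -7;-0.0067 0.0002 0 -7;-0.0066 0.0011 0 -7;-0.0065 0.0019 0 -7;-0.0062 0.0026 0 -7;-0.0058 0.0034 0 -7;-0.0054 0.004 0 -7",
)

```text
t: 44.25
ee_pos: [536.7, -184.2, 131.3]
orientation: [2.874, 1.256, 0.004]
ft_force: [1.6, -3.9, 1.1]
width: 0.25
```

Request:
step_arm(
  motion="-0.0048 0.0047 0 -7;-0.0042 0.0052 0 -7;-0.0036 0.0057 0 -7;-0.0028 0.0061 0 -7;-0.0021 0.0064 0 -7",
)

```text
t: 44.67
ee_pos: [518.0, -156.1, 130.8]
orientation: [3.121, 0.333, 0.003]
ft_force: [-1.6, -4.7, 0.6]
width: 0.252
```

Request:
step_arm(
  motion="-0.0013 0.0066 0 -7;-0.0005 0.0067 0 -7",
)

```text
t: 44.83
ee_pos: [515.7, -142.5, 130.6]
orientation: [3.139, -0.05, 0.001]
ft_force: [-2.6, -4.7, -0.4]
width: 0.246
```

```bash
python3 - <<'E'
from ck import *
st()
for a in(-165.5,-179.5,-182): print(a,571.8+55*np.cos(np.radians(a)),-140.5+55*np.sin(np.radians(a)))
E
```

```text
t44.83 pos [ 515.7 -142.5  130.6] jaw-91.8 q [-0.62  0.72  1.13  2.03 -0.82  0.95 -0.64] F [-2.6 -4.7 -0.4] w0.246
-165.5 518.551879779204 -154.27090022299427
-179.5 516.8020942314705 -140.97995945241055
-182 516.8335045139497 -138.58052768136244
```

Request:
step_arm(
  motion="0.0004 0.0067 0 -7",
)

```text
t: 44.92
ee_pos: [515.9, -135.6, 130.5]
orientation: [3.13, -0.241, 0.0]
ft_force: [-3.1, -4.5, 0.7]
width: 0.249
```

Request:
step_arm(
  motion="0.0012 0.0066 0 -7;0 0 0 0",
)

```text
t: 45.08
ee_pos: [516.8, -134.3, 130.5]
orientation: [3.097, -0.431, 0.005]
ft_force: [-1.7, -16.7, -4.4]
width: 0.252
```

Stop reached: it held at y −134.3 with Fy −17 N, at the expected angle of 727° past the start. Releasing, then flying to the rack.

Request:
step_arm(
  motion="0 -0.003 0 3;0 0 0 0;0 0 0.03 0;0 0 0.04 0;0 0 0.04 0;0 0 0.04 0;0 0 0.04 0;0 0.02 0.02 6.9;0 0.035 0 6.9;0 0.035 0 6.9;0 0.035 0 6.9;0 0.035 0 6.9",
  claw=0.0,
)

```text
t: 46.08
ee_pos: [517.5, 31.6, 340.1]
orientation: [-3.079, -0.61, -0.001]
ft_force: [0.2, -0.9, -0.3]
width: 0.5
```

Request:
step_arm(
  motion="0 0.035 0 6.9;0 0.035 0 6.9;0 0.035 0 6.9;0 0.035 0 6.9;0 0.035 0 6.9;0 0.035 0 6.9;0 0.035 0 6.9;0 0.035 0 6.9;0 0.035 0 6.9;0 0.035 0 6.9;0 0.035 0 6.9;0 0.035 0 6.9",
  claw=0.3,
)

```text
t: 47.08
ee_pos: [517.0, 451.5, 340.2]
orientation: [-1.907, -2.495, -0.001]
ft_force: [0.1, 0.2, 1.3]
width: 0.653
```

Request:
step_arm(
  motion="0 0.02 0 2.9;0 0.02 0 0;0 0 0 0;0 0 0 0;0 0 0 0",
)

```text
t: 47.5
ee_pos: [518.1, 488.3, 339.9]
orientation: [1.853, 2.537, -0.001]
ft_force: [0.9, -1.2, 0.3]
width: 0.647
```

```bash
python3 - <<'E'
from h import *
st(); f=cam('wrist'); im=f['img']; cv2.imwrite('pics/w9.png',cv2.resize(im,None,fx=1.5,fy=1.5,interpolation=cv2.INTER_CUBIC))
g=cv2.cvtColor(im,cv2.COLOR_BGR2HSV); m=((g[...,0]>3)&(g[...,0]<16)&(g[...,1]>100)&(g[...,2]>80)).astype(np.uint8)
n,l,s,c=cv2.connectedComponentsWithStats(m)
for i in range(1,n):
    if s[i,4]>500:
        h=cv2.convexHull(np.argwhere(l==i)[:,::-1].astype(np.int32))[:,0]
        W=np.array([onz(f,*p,129)[:2] for p in h],np.float32); print(s[i],cv2.minAreaRect(W))
t=brass('top',z=74,save='pics/t9.png')
E
```

```text
t47.50 pos [518.1 488.3 339.9] jaw17.7 q [-1.33  0.63  0.88  1.37 -0.48  1.37 -0.14] F [ 0.9 -1.2  0.3] w0.647
[ 246  155   17  129 2019] ((536.3905639648438, 422.0091857910156), (16.597280502319336, 150.61488342285156), 17.11829948425293)
bore [222. 157.] 29 [620.5 103. ]
bore [233. 157.] 33 [618.4  70.6]
bore [250. 157.] 23 [617.3  20.4]
bore [262. 158.] 24 [615.3 -11.9]
bore [251. 171.] 27 [576.5  18.1]
bore [262. 176.] 23 [563.6 -11.8]
bore [219. 181.] 29 [548.3 109.4]
bore [230. 182.] 32 [547.3  77.8]
```

View pics/w9.png

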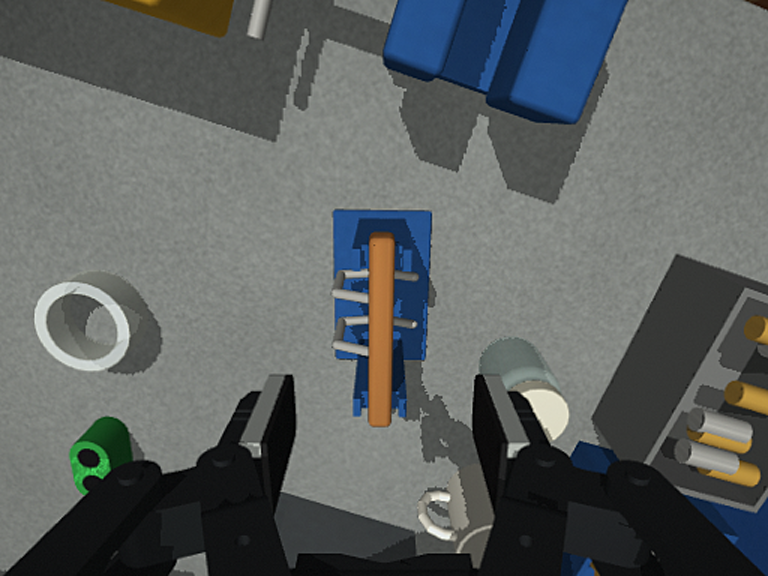

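Lifter seen clearly: handle (381,330), prong tips to the right, i.e. +x at yaw 17°. Top-view bores put three blocks where I set them. The fourth has shifted to about (570,3), evidently the knock. Its bore spacing at z=74 is still 32.6 mm, so it is upright on the lowered tray. Grasping the lifter now.

Request:
step_arm(
  motion="0.009 -0.033 -0.03 -0.6;0.009 -0.033 -0.03 0;0 0 -0.04 0;0 0 -0.04 0;0 0 -0.02 0;0 0 0 0;0 0 0 0;0 0 0 0",
)

```text
t: 48.27
ee_pos: [535.7, 429.0, 187.0]
orientation: [1.864, 2.527, 0.005]
ft_force: [0.4, 0.4, -0.2]
width: 0.649
```

```bash
python3 - <<'E'
from h import *
st(); f=cam('wrist'); im=f['img']; cv2.imwrite('pics/w10.png',im)
g=cv2.cvtColor(im,cv2.COLOR_BGR2HSV); m=((g[...,0]>3)&(g[...,0]<18)&(g[...,1]>100)&(g[...,2]>60)).astype(np.uint8)
n,l,s,c=cv2.connectedComponentsWithStats(m)
for i in range(1,n):
    if s[i,4]>1500:
        h=cv2.convexHull(np.argwhere(l==i)[:,::-1].astype(np.int32))[:,0]
        W=np.array([onz(f,*p,129)[:2] for p in h],np.float32); print(s[i],cv2.minAreaRect(W))
E
```

```text
t48.27 pos [535.7 429.  187. ] jaw17.2 q [-1.25  0.71  0.81  1.6  -0.57  1.08  0.01] F [ 0.4  0.4 -0.2] w0.649
[ 238  109   32  229 6677] ((536.8404541015625, 420.2889709472656), (17.410572052001953, 149.1049041748047), 16.845420837402344)
```

Request:
step_arm(
  motion="0.001 -0.0085 0 -0.3;0 0 -0.03 0;0 0 0 0;0 0 0 0;0 0 0 0",
)

```text
t: 48.73
ee_pos: [535.9, 420.6, 156.0]
orientation: [1.87, 2.524, 0.002]
ft_force: [0.0, 0.2, 0.3]
width: 0.652
```

Request:
step_arm(
  motion="0.001 0 -0.02 0;0 0 -0.018 0;0 0 0 0;0 0 0 0;0 0 0 0",
)

```text
t: 49.15
ee_pos: [537.2, 420.9, 118.4]
orientation: [1.87, 2.523, 0.003]
ft_force: [-0.9, -0.3, -0.3]
width: 0.647
```

Request:
step_arm(
  motion="0 0 0 0;0 0 0 0;0 0 0 0;0 0 0 0;0 0 0 0;0 0 0 0",
  claw=-1,
)

```text
t: 49.65
ee_pos: [536.9, 420.8, 117.7]
orientation: [1.87, 2.524, 0.002]
ft_force: [-0.9, -0.7, 6.3]
width: 0.205
```

```bash
python3 - <<'E'
from h import *
st()
E
```

```text
t49.65 pos [536.9 420.8 117.7] jaw16.9 q [-1.22  0.78  0.76  1.65 -0.63  0.97  0.06] F [-0.9 -0.7  6.3] w0.205
```

Gripped (17.4 mm of the 18 mm handle). Lifting clear while locating the lid from its top-view corners (354,167), (419,160), (429,220) and (362,227).

Request:
step_arm(
  motion="0 0 0.01 0;0 0 0.03 0;0 0 0.04 0;0 0 0.04 0;0 0 0.04 0;0 0 0.04 0;0 0 0.03 0;0 0 0 0;0 0 0 0",
)

```text
t: 50.4
ee_pos: [536.8, 420.3, 348.6]
orientation: [1.871, 2.523, 0.005]
ft_force: [0.7, -0.9, -2.5]
width: 0.201
```

```bash
python3 - <<'E'
from h import *
st(); f=cam('top'); im=f['img']
P=[(353.6,166.8),(419.1,159.5),(428.6,220),(362.3,226.8)]
g=cv2.cvtColor(im,cv2.COLOR_BGR2GRAY); Q=cv2.cornerSubPix(g,np.array(P,np.float32).reshape(-1,1,2),(4,4),(-1,-1),(3,30,.01)).reshape(-1,2)
print(Q)
W=np.array([onz(f,*q,48)[:2] for q in Q]); print(W.round(1),[np.linalg.norm(W[i]-W[(i+1)%4]).round(1) for i in range(4)]);c=W.mean(0)
ex=(W[0]+W[1]-W[2]-W[3]); print('centre',c,'yaw',np.degrees(np.arctan2(ex[1],ex[0])))
# loop bar dark within lid
H=cv2.cvtColor(im,cv2.COLOR_BGR2HSV)[...,2][150:235,345:440]; m=np.zeros(im.shape[:2],np.uint8); m[150:235,345:440]=(H<75)
poly=np.zeros_like(m); cv2.fillConvexPoly(poly,cv2.convexHull((c*0+Q*0.8+Q.mean(0)*0.2).astype(np.int32)),1); m&=poly
pts=np.argwhere(m>0)[:,::-1]; r=cv2.minAreaRect(np.array([onz(f,*p,100)[:2] for p in pts],np.float32)); print('loop',len(pts),r)
E
```

```text
t50.40 pos [536.8 420.3 348.6] jaw16.9 q [-1.3   0.56  0.91  1.45 -0.45  1.34 -0.07] F [ 0.7 -0.9 -2.5] w0.201
[[353.30972 167.28816]
 [417.51028 159.99161]
 [428.03812 218.37747]
 [361.78256 226.6968 ]]
[[ 591.8 -283.3]
 [ 613.3 -481.9]
 [ 436.8 -499.8]
 [ 416.  -299. ]] [np.float64(199.8), np.float64(177.4), np.float64(202.0), np.float64(176.5)]
centre [ 514.47927805 -391.02083984] yaw 5.438120069206492
loop 13 ((509.1455078125, -376.34771728515625), (5.344446659088135, 93.68318939208984), 4.976505756378174)
```

Request:
step_arm(
  motion="-0.001 -0.01 0 -0.4;-0.002 -0.02 0 -0.4;-0.0036 -0.03 0 -0.5;-0.0036 -0.03 0 -0.5;-0.0036 -0.03 0 -0.5;-0.0036 -0.03 0 -0.5;-0.0036 -0.03 0 -0.5;-0.0036 -0.03 0 -0.5;-0.0036 -0.03 0 -0.5;-0.0036 -0.03 0 -0.5;-0.0036 -0.03 0 -0.5;-0.0036 -0.03 0 -0.5",
)

```text
t: 51.45
ee_pos: [495.5, 88.4, 344.9]
orientation: [-1.996, -2.424, 0.005]
ft_force: [0.5, -0.1, -2.0]
width: 0.2
```

Request:
step_arm(
  motion="-0.004 -0.03 0 -0.5;-0.004 -0.03 0 -0.5;-0.004 -0.03 0 -0.5;-0.004 -0.03 0 -0.5;-0.004 -0.03 0 -0.5;-0.004 -0.03 0 -0.5;-0.004 -0.03 0 -0.5;-0.004 -0.03 0 -0.5;-0.004 -0.03 0 -0.5;-0.004 -0.03 0 -0.4;-0.004 -0.03 0 -0.4;-0.003 -0.03 0 -0.4",
)

```text
t: 52.45
ee_pos: [448.4, -270.4, 344.9]
orientation: [-2.113, -2.321, 0.001]
ft_force: [1.2, 0.8, -2.8]
width: 0.2
```

Request:
step_arm(
  motion="0 -0.015 -0.02 0;0 -0.005 -0.02 0;0 0 0 0;0 0 0 0;0 0 0 0;0 0 0 0",
)

```text
t: 52.95
ee_pos: [450.8, -288.9, 307.3]
orientation: [2.112, 2.325, 0.001]
ft_force: [0.3, 0.4, -1.4]
width: 0.205
```

```bash
python3 - <<'E'
from h import *
st(); f=cam('wrist'); cv2.imwrite('pics/w11.png',cv2.resize(f['img'],None,fx=1.5,fy=1.5,interpolation=cv2.INTER_CUBIC))
E
```

```text
t52.95 pos [ 450.8 -288.9  307.3] jaw5.5 q [-0.41  0.36  1.17  1.87 -0.36  1.15  0.98] F [ 0.3  0.4 -1.4] w0.205
```

View pics/w11.png

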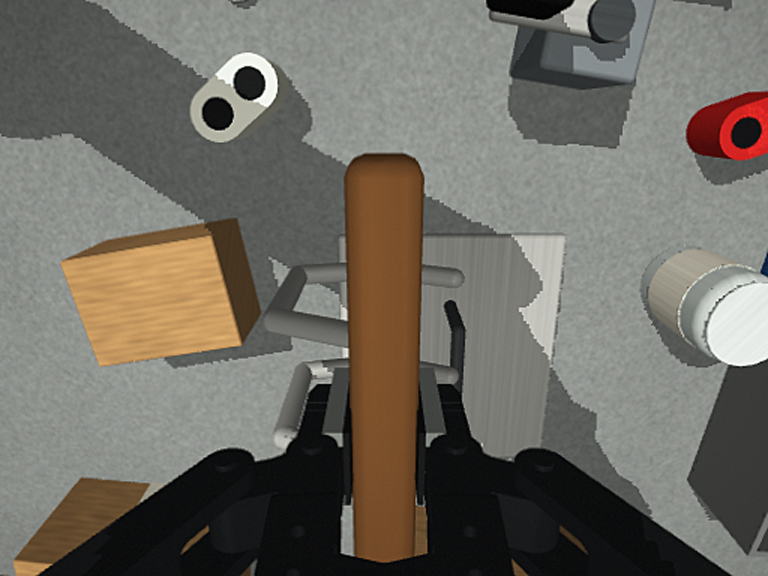

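Lid's near edge runs (340,235) to (565,235), the loop starts at (455,310), and the prongs point right (+x) toward the loop. Computing lid pose from the edge.

```bash
python3 - <<'E'
from h import *
f=cam('wrist')
p=lambda u,v,z:onz(f,u/1.5,v/1.5,z)[:2]
a,b=p(340,235,48),p(565,235,48); d=b-a; yaw=np.arctan2(d[1],d[0]); n=np.array([np.sin(yaw),-np.cos(yaw)])
print(a,b,np.linalg.norm(d),np.degrees(yaw),'centre',(a+b)/2+n*103)
print('right edge lower',p(541,455,48), 'loop corner',p(462,330,98),p(458,365,98))
print('prong tips', p(458,278,307.3-70),p(455,375,307.3-70),'handle end', p(384,160,319))
t=cam('top'); im=t['img']; cv2.imwrite('pics/t11.png',cv2.resize(im[140:245,330:450],None,fx=6,fy=6,interpolation=cv2.INTER_CUBIC))
E
```

```text
[ 418.3893751  -298.34158224] [ 591.44121872 -281.57213954] 173.86245939990457 5.534917222344003 centre [ 514.84988891 -392.47663402]
right edge lower [ 613.30566845 -483.95569714] loop corner [ 513.04003397 -347.22220245] [ 514.21434881 -375.16674745]
prong tips [ 479.0591114  -266.22874295] [ 484.06636235 -309.77395418] handle end [ 444.34842989 -216.19842634]
```

View pics/t11.png

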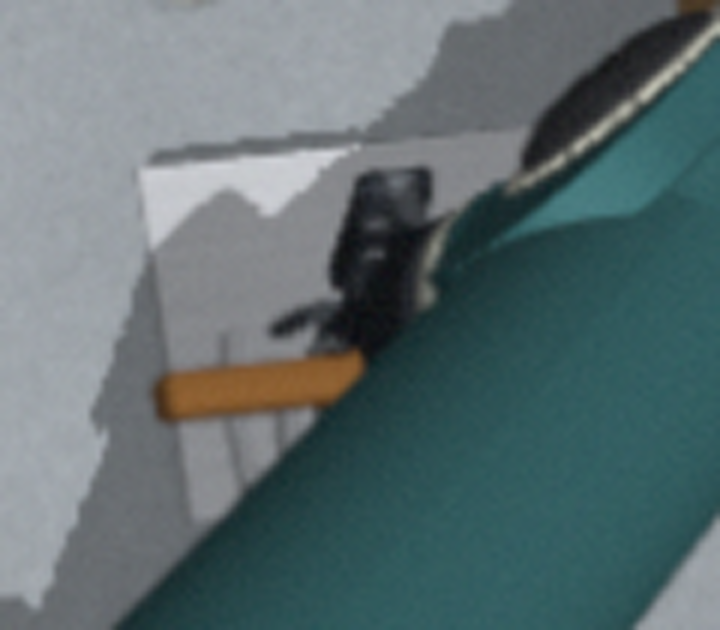

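```bash
python3 - <<'E'
from h import *
f=cam('wrist')
p=lambda u,v,z:onz(f,u/1.5,v/1.5,z)[:2].round(0)
print('bottom pts',p(261,318,0),p(238,220,0))
for z in(40,60,80): print(z,'top corners',p(210,235,z),p(240,345,z),p(100,366,z))
t=cam('top'); print('top view right-upper', [onz(t,u,v,z)[:2].round(0) for u,v in((361,259),(397,250),(408,292)) for z in(0,60)])
E
```

```text
bottom pts [ 348. -394.] [ 327. -305.]
40 top corners [ 316. -310.] [ 340. -403.] [ 217. -436.]
60 top corners [ 322. -305.] [ 345. -393.] [ 228. -424.]
80 top corners [ 329. -299.] [ 350. -383.] [ 240. -413.]
top view right-upper [array([ 323., -305.]), array([ 324., -289.]), array([ 348., -417.]), array([ 347., -395.]), array([ 222., -444.]), array([ 228., -420.])]
```

Request:
step_arm(
  motion="-0.005 -0.025 0 0;-0.005 -0.03 0 0;-0.005 -0.03 0 0;-0.0055 -0.026 0 0;0 0 -0.03 0;0 0 -0.03 0;0 0 -0.03 0;0 0 -0.03 0;0 0 0 0;0 0 0 0;0 0 0 0",
)

```text
t: 54.12
ee_pos: [430.5, -401.5, 188.4]
orientation: [2.112, 2.322, -0.001]
ft_force: [-0.5, -0.9, -1.8]
width: 0.197
```

```bash
python3 - <<'E'
from h import *
st(); f=cam('wrist'); cv2.imwrite('pics/w12.png',f['img'])
E
```

```text
t54.12 pos [ 430.5 -401.5  188.4] jaw5.4 q [-0.01  0.6   0.97  1.86 -0.59  1.    1.31] F [-0.5 -0.9 -1.8] w0.197
```

Request:
step_arm(
  motion="0 0.0015 -0.02 0;0 0 -0.02 0;0 0 -0.001 0;0 0 0 0;0 0 0 0;0 0 0 0",
)

```text
t: 54.67
ee_pos: [430.6, -399.9, 147.5]
orientation: [2.112, 2.322, 0.0]
ft_force: [-0.8, -0.4, -1.6]
width: 0.201
```

```bash
python3 - <<'E'
from h import *
st(); f=cam('wrist'); cv2.imwrite('pics/w13.png',cv2.resize(f['img'],None,fx=1.5,fy=1.5,interpolation=cv2.INTER_CUBIC))
E
```

```text
t54.67 pos [ 430.6 -399.9  147.5] jaw5.4 q [ 0.02  0.65  0.92  1.89 -0.64  0.93  1.35] F [-0.8 -0.4 -1.6] w0.201
```

View pics/w13.png

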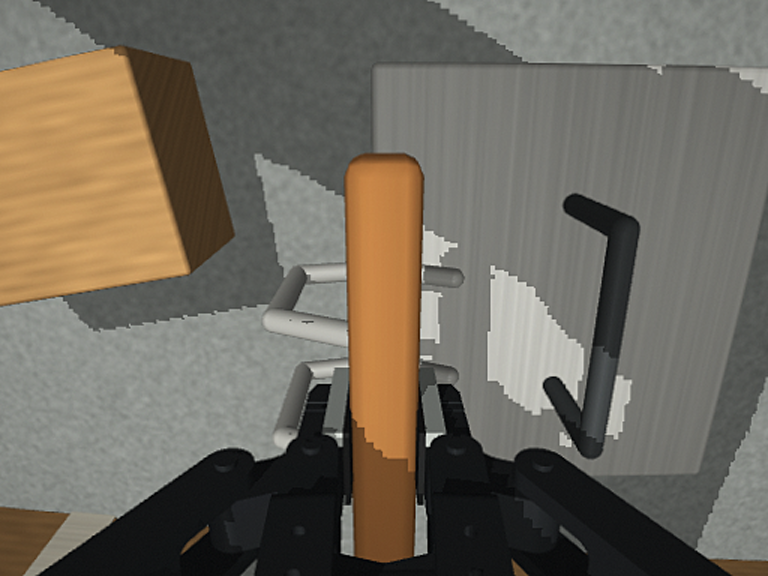

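Loop bar fully visible, ends (624,228) and (592,445); prongs aligned to go under it.

```bash
python3 - <<'E'
from h import *
f=cam('wrist')
p=lambda u,v,z:onz(f,u/1.5,v/1.5,z)[:2]
a,b=p(622,228,98),p(592,445,98); d=a-b; print(a,b,np.linalg.norm(d),'yaw',np.degrees(np.arctan2(-d[0],d[1])),'mid',(a+b)/2)
c1=p(373,66,48); print('corner -x+y',c1, 'corner +x-y',p(697,472,48))
print('tips',p(460,278,77.5),p(455,376,77.5))
E
```

```text
[ 509.57967872 -347.21196366] [ 519.84652406 -436.75194503] 90.1266685123143 yaw 6.54109003887577 mid [ 514.71310139 -391.98195434]
corner -x+y [ 417.08862338 -299.74621697] corner +x-y [ 610.19988896 -483.92079329]
tips [ 459.42161512 -377.07933171] [ 463.63395183 -421.12974729]
```

Request:
step_arm(
  motion="0.014 0.0013 0 0;0.014 0.0013 0 0;0.014 0.0013 0 0;0 0 0 0",
)

```text
t: 55.1
ee_pos: [477.0, -393.6, 145.6]
orientation: [2.106, 2.328, 0.002]
ft_force: [0.5, -0.2, -1.8]
width: 0.203
```

Request:
step_arm(
  motion="0.014 0.0013 0 0;0.014 0.0013 0 0;0.014 0.0014 0 0;0 0 0 0;0 0 0 0;0 0 0 0",
)

```text
t: 55.6
ee_pos: [512.9, -391.3, 145.4]
orientation: [-2.114, -2.323, 0.001]
ft_force: [0.5, -0.1, -2.0]
width: 0.198
```

```bash
python3 - <<'E'
from h import *
st()
E
```

```text
t55.60 pos [ 512.9 -391.3  145.4] jaw5.4 q [-0.01  0.74  0.9   1.74 -0.67  1.    1.23] F [ 0.5 -0.1 -2. ] w0.198
```

Request:
step_arm(
  motion="0.0015 -0.0005 0.01 0;0 0 0.01 0;0 0 0.003 0;0 0 0.003 0;0 0 0.003 0;0 0 0.003 0;0 0 0 0;0 0 0 0",
)

```text
t: 56.27
ee_pos: [515.3, -391.4, 177.4]
orientation: [-2.114, -2.324, 0.0]
ft_force: [-0.6, 1.3, -6.0]
width: 0.198
```

Request:
step_arm(
  motion="0 0 0.004 0;0 0 0.004 0;0 0 0.004 0;0 0 0 0;0 0 0 0;0 0 0 0",
)

```text
t: 56.77
ee_pos: [515.3, -391.5, 189.6]
orientation: [-2.114, -2.324, -0.0]
ft_force: [0.0, -1.0, -5.7]
width: 0.202
```

```bash
python3 - <<'E'
from h import *
st(); f=cam('wrist'); cv2.imwrite('pics/w14.png',cv2.resize(f['img'],None,fx=1.5,fy=1.5,interpolation=cv2.INTER_CUBIC)); print(sense()['torque'])
E
```

```text
t56.77 pos [ 515.3 -391.5  189.6] jaw5.4 q [-0.03  0.69  0.94  1.71 -0.62  1.07  1.2 ] F [ 0.  -1.  -5.7] w0.202
[-0.00170321 -0.03195199  0.00086403]
```

Lid is hanging: 5.7 N matches lifter plus lid, and the moment is near zero, so it is level. Raising and carrying it.

Request:
step_arm(
  motion="0 0 0.008 0;0 0 0.015 0;0 0 0.015 0;0 0 0.015 0;0 0 0.015 0;0 0 0.015 0;0 0 0.015 0;0 0 0.015 0;0 0 0.015 0;0 0 0.008 0;0 0 0.004 0;0 0 0 0",
)

```text
t: 57.82
ee_pos: [515.5, -391.8, 330.7]
orientation: [2.113, 2.323, 0.001]
ft_force: [-0.4, 0.3, -6.2]
width: 0.199
```

Request:
step_arm(
  motion="0.0005 0.006 0 0;0.001 0.012 0 -0.3;0.002 0.018 0 -0.3;0.003 0.022 0 -0.4;0.003 0.022 0 -0.4;0.003 0.022 0 -0.4;0.003 0.022 0 -0.4;0.003 0.022 0 -0.4;0.003 0.022 0 -0.4;0.003 0.022 0 -0.4;0.003 0.022 0 -0.4;0.003 0.022 0 -0.4",
)

```text
t: 58.82
ee_pos: [545.3, -155.7, 328.7]
orientation: [-2.197, -2.243, 0.001]
ft_force: [0.2, -0.9, -5.3]
width: 0.199
```

Request:
step_arm(
  motion="0.0035 0.022 0 -0.4;0.0035 0.022 0 -0.4;0.0035 0.022 0 -0.4;0.0035 0.022 0 -0.4;0.0035 0.022 0 -0.4;0.0035 0.022 0 -0.4;0.0035 0.022 0 -0.4;0.0035 0.018 0 -0.4;0.0025 0.014 0 -0.4;0.0015 0.01 0 -0.3;0.0005 0.006 0 -0.1;0 0.003 0 0",
)

```text
t: 59.82
ee_pos: [578.0, 48.3, 329.1]
orientation: [-2.273, -2.168, 0.002]
ft_force: [0.1, 0.4, -6.3]
width: 0.205
```

Request:
step_arm(
  motion="0 0 0 0;0 0 0 0;0 0 0 0;0 0 0 0",
)

```text
t: 60.15
ee_pos: [578.2, 46.3, 329.8]
orientation: [2.277, 2.165, 0.0]
ft_force: [-0.6, 0.7, -5.5]
width: 0.199
```

```bash
python3 - <<'E'
from h import *
st(); f=cam('wrist'); cv2.imwrite('pics/w15.png',f['img']); f=cam('top'); cv2.imwrite('pics/t15.png',f['img'])
E
```

```text
t60.15 pos [578.2  46.3 329.8] jaw-2.9 q [-1.    0.46  1.18  1.74 -0.45  1.25  0.24] F [-0.6  0.7 -5.5] w0.199
```

Request:
step_arm(
  motion="0.001 0.0015 -0.01 0.2;0.001 0.0015 -0.015 0.2;0 0 -0.015 0;0 0 -0.015 0;0 0 -0.01 0;0 0 -0.005 0;0 0 0 0;0 0 0 0;0 0 0 0;0 0 0 0",
)

```text
t: 61.08
ee_pos: [580.9, 50.3, 260.5]
orientation: [2.267, 2.174, 0.002]
ft_force: [-0.2, -0.3, -5.9]
width: 0.198
```

```bash
python3 - <<'E'
from h import *
st(); f=cam('wrist'); cv2.imwrite('pics/w16.png',cv2.resize(f['img'],None,fx=1.5,fy=1.5,interpolation=cv2.INTER_CUBIC))
E
```

```text
t61.08 pos [580.9  50.3 260.5] jaw-2.4 q [-0.94  0.53  1.1   1.81 -0.53  1.13  0.3 ] F [-0.2 -0.3 -5.9] w0.198
```

View pics/w16.png

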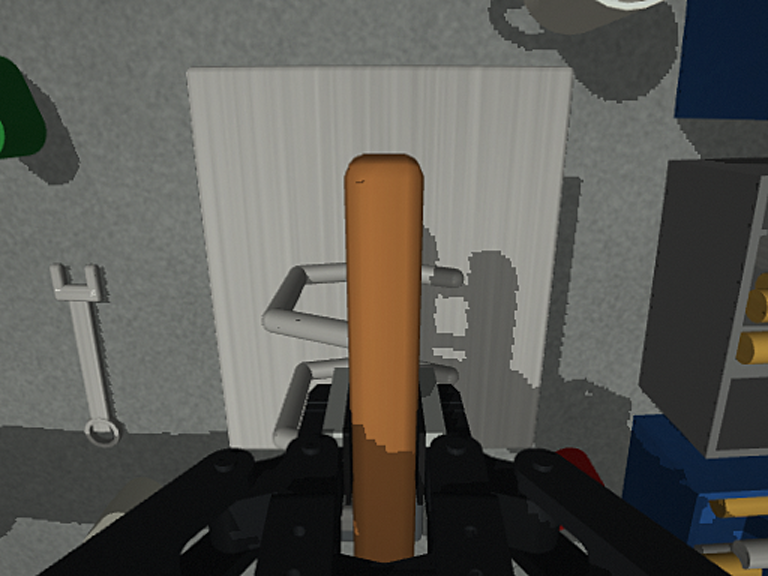

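Lid hangs level and covers the tank, with its edge from (188,68) to (572,68) square to the handle. I check its pose against the tank numerically.

```bash
python3 - <<'E'
from h import *
f=cam('wrist'); z=260.5-.7-78+5-58+8; print(z)
p=lambda u,v,z:onz(f,u/1.5,v/1.5,z)[:2]
a,b=p(188,68,z),p(572,68,z); d=b-a; yaw=np.arctan2(d[1],d[0]); n=np.array([np.sin(yaw),-np.cos(yaw)])
print(a,b,np.linalg.norm(d),np.degrees(yaw),'centre',(a+b)/2+n*103)
E
```

```text
136.8
[496.99649689 156.86594753] [671.02901094 149.44484109] 174.19066786154198 -2.4417313185560645 centre [579.6246086   50.24891161]
```

Lid centre (579.6,50.2) at −2.4° against tank (580.5,49.6) at −2.5°. Lowering.

Request:
step_arm(
  motion="0.0005 -0.0005 -0.005 0;0 0 -0.007 0;0 0 -0.005 0;0 0 -0.003 0;0 0 0 0;0 0 0 0;0 0 0 0",
)

```text
t: 61.77
ee_pos: [581.0, 49.8, 239.7]
orientation: [2.267, 2.174, 0.0]
ft_force: [0.1, -0.5, -5.2]
width: 0.201
```

Request:
step_arm(
  motion="0 0 -0.002 0;0 0 -0.002 0;0 0 0 0;0 0 0 0",
)

```text
t: 62.1
ee_pos: [581.3, 49.8, 236.1]
orientation: [2.267, 2.174, 0.001]
ft_force: [0.6, 0.6, -2.2]
width: 0.202
```

Request:
step_arm(
  motion="0 0 -0.002 0;0 0 -0.001 0;0 0 0 0;0 0 0 0",
)

```text
t: 62.43
ee_pos: [580.9, 49.9, 232.7]
orientation: [2.267, 2.175, 0.0]
ft_force: [-0.4, -0.7, -2.9]
width: 0.203
```

Request:
step_arm(
  motion="0 0 -0.007 0;0 0 -0.007 0;0 0 -0.007 0;0 0 0 0;0 0 0 0;0 0 0 0",
)

```text
t: 62.93
ee_pos: [580.9, 49.7, 211.6]
orientation: [2.267, 2.174, -0.0]
ft_force: [0.5, -0.3, -0.9]
width: 0.202
```

Request:
step_arm(
  motion="-0.01 0.0004 0 0;-0.014 0.0006 0 0;-0.014 0.0006 0 0;0 0 0 0",
)

```text
t: 63.27
ee_pos: [539.9, 51.5, 211.4]
orientation: [-2.266, -2.172, 0.001]
ft_force: [-0.3, -0.1, -2.8]
width: 0.204
```

Request:
step_arm(
  motion="-0.014 0.0006 0 0;-0.02 0.0009 0 0;-0.025 0.001 0 0;-0.025 0.001 0 0;0 0 0 0;0 0 0 0",
)

```text
t: 63.77
ee_pos: [458.2, 55.8, 211.9]
orientation: [-2.265, -2.175, -0.003]
ft_force: [0.9, 0.2, -2.0]
width: 0.2
```

```bash
python3 - <<'E'
from h import *
st(); f=cam('wrist'); cv2.imwrite('pics/w17.png',f['img'])
E
```

```text
t63.77 pos [458.2  55.8 211.9] jaw-2.3 q [-1.19  0.37  1.22  2.14 -0.45  0.92  0.25] F [ 0.9  0.2 -2. ] w0.200
```

Unhooked with no side force. Returning the lifter.

Request:
step_arm(
  motion="0 0 0.02 0;0 0 0.03 0;0 0 0.03 0;0 0 0.03 0;0 0.01 0.02 1.3;0.002 0.02 0 1.3;0.006 0.028 0 1.4;0.006 0.028 0 1.4;0.006 0.028 0 1.4;0.006 0.028 0 1.4;0.006 0.028 0 1.4;0.006 0.028 0 1.4",
)

```text
t: 64.82
ee_pos: [498.2, 254.5, 341.7]
orientation: [2.046, 2.382, 0.001]
ft_force: [0.5, -1.0, -1.0]
width: 0.201
```

Request:
step_arm(
  motion="0.006 0.028 0 1.4;0.006 0.028 0 1.4;0.006 0.028 0 1.4;0.006 0.028 0 1.4;0.006 0.028 0 1.4;0.006 0.025 0 1.4;0.006 0.015 0 1.2;0.005 0.008 0 0;0 0 0 0;0 0 0 0;0 0 0 0",
)

```text
t: 65.73
ee_pos: [544.5, 439.8, 341.5]
orientation: [1.844, 2.543, -0.001]
ft_force: [-0.4, -0.6, -1.1]
width: 0.2
```

```bash
python3 - <<'E'
from h import *
st()
E
```

```text
t65.73 pos [544.5 439.8 341.5] jaw18.1 q [-1.33  0.64  1.    1.41 -0.54  1.38 -0.01] F [-0.4 -0.6 -1.1] w0.200
```

Request:
step_arm(
  motion="-0.004 -0.01 0 -0.6;-0.004 -0.009 0 -0.6;0 0 0 0;0 0 -0.02 0;0 0 -0.03 0;0 0 -0.03 0;0 0 -0.03 0;0 0 0 0;0 0 0 0;0 0 0 0",
)

```text
t: 66.57
ee_pos: [537.0, 422.2, 233.8]
orientation: [1.868, 2.524, 0.004]
ft_force: [-0.7, 0.1, -0.9]
width: 0.196
```

```bash
python3 - <<'E'
from h import *
st()
E
```

```text
t66.57 pos [537.  422.2 233.8] jaw17.0 q [-1.32  0.7   0.95  1.58 -0.6   1.18  0.05] F [-0.7  0.1 -0.9] w0.196
```

Request:
step_arm(
  motion="0 -0.0015 -0.02 0;0 0 -0.03 0;0 0 -0.025 0;0 0 0 0;0 0 0 0;0 0 0 0",
)

```text
t: 67.07
ee_pos: [537.5, 421.1, 159.7]
orientation: [1.867, 2.524, 0.006]
ft_force: [-0.8, -0.4, -1.6]
width: 0.2
```

```bash
python3 - <<'E'
from h import *
st()
E
```

```text
t67.07 pos [537.5 421.1 159.7] jaw17.0 q [-1.29  0.77  0.89  1.63 -0.67  1.07  0.1 ] F [-0.8 -0.4 -1.6] w0.200
```

Request:
step_arm(
  motion="-0.0005 0 -0.015 0;0 0 -0.015 0;0 0 -0.008 0;0 0 0 0;0 0 0 0;0 0 0 0",
)

```text
t: 67.57
ee_pos: [535.2, 420.3, 118.0]
orientation: [1.868, 2.526, -0.001]
ft_force: [0.7, 0.8, -2.1]
width: 0.204
```

Request:
step_arm(
  motion="0 0 -0.002 0;0 0 -0.002 0;0 0 0 0;0 0 0 0",
)

```text
t: 67.9
ee_pos: [535.4, 420.5, 117.3]
orientation: [-1.867, -2.524, -0.001]
ft_force: [-7.2, -2.4, 16.5]
width: 0.204
```

Request:
step_arm(
  motion="0 0 0.002 0;0 0 0 0;0 0 0 0",
)

```text
t: 68.15
ee_pos: [535.7, 420.7, 117.4]
orientation: [1.868, 2.526, 0.001]
ft_force: [-1.8, -1.2, 6.9]
width: 0.199
```

Request:
step_arm(
  motion="0 0 0 0;0 0 0 0;0 0 0 0;0 0 0 0;0 0 0.015 0;0 0 0.03 0;0 0 0.04 0;-0.01 0.02 0.04 0;-0.01 0.03 0.04 0;0 0.02 0.03 0;0 0 0 0;0 0 0 0",
  claw=0.2,
)

```text
t: 69.15
ee_pos: [518.3, 484.7, 303.3]
orientation: [1.865, 2.527, 0.006]
ft_force: [-0.6, 0.4, -0.7]
width: 0.597
```

```bash
python3 - <<'E'
from h import *
st(); f=cam('wrist'); im=f['img']; a=im[:,:]
g=cv2.cvtColor(im,cv2.COLOR_BGR2HSV); m=((g[...,0]>3)&(g[...,0]<18)&(g[...,1]>100)&(g[...,2]>60)).astype(np.uint8)
n,l,s,c=cv2.connectedComponentsWithStats(m)
for i in range(1,n):
    if s[i,4]>800:
        h=cv2.convexHull(np.argwhere(l==i)[:,::-1].astype(np.int32))[:,0]
        W=np.array([onz(f,*p,129)[:2] for p in h],np.float32); print(s[i],cv2.minAreaRect(W))
t=cam('top'); ti=t['img']
P=[]
a_=np.radians(-2.5);ex=np.array([np.cos(a_),np.sin(a_)]);ey=np.array([-ex[1],ex[0]])
q=proj(t,[np.r_[np.array([580.5,49.6])+ex*x*89+ey*y*103,113] for x,y in((-1,-1),(1,-1),(1,1),(-1,1))])
cr=cv2.resize(ti[120:250,80:340],None,fx=3,fy=3,interpolation=cv2.INTER_CUBIC)
cv2.polylines(cr,[((q-[80,120])*3).astype(np.int32)],True,(255,0,255),1)
w=cv2.resize(im,(400,300)); out=np.zeros((390+0,780,3),np.uint8); out[:390]=cr
sc=cam('scene')['img'][150:250,180:400]
cv2.imwrite('pics/final.png',np.vstack([cr[:330],np.hstack([cv2.resize(im,(347,260)),cv2.resize(sc,(433,260))])]))
E
```

```text
t69.15 pos [518.3 484.7 303.3] jaw17.2 q [-1.39  0.68  0.98  1.43 -0.57  1.32 -0.08] F [-0.6  0.4 -0.7] w0.597
[ 244  160   19  142 2513] ((534.8397827148438, 421.63275146484375), (17.364944458007812, 151.47377014160156), 16.943925857543945)
```

Picture limit reached, so I check the lid numerically.

```bash
python3 - <<'E'
from h import *
t=cam('top'); g=cv2.cvtColor(t['img'],cv2.COLOR_BGR2GRAY)
a=np.radians(-2.5);ex=np.array([np.cos(a),np.sin(a)]);ey=np.array([-ex[1],ex[0]])
q=proj(t,[np.r_[np.array([580.5,49.6])+ex*x*89+ey*y*103,113] for x,y in((-1,-1),(1,-1),(1,1),(-1,1))])
Q=cv2.cornerSubPix(g,q.astype(np.float32).reshape(-1,1,2),(4,4),(-1,-1),(3,30,.01)).reshape(-1,2)
W=np.array([onz(t,*p,113)[:2] for p in Q]); d=W[1]+W[2]-W[0]-W[3]
print((Q-q).round(1),W.round(1),'centre',W.mean(0),'yaw',np.degrees(np.arctan2(d[1],d[0])),'sides',[np.linalg.norm(W[i]-W[(i+1)%4]).round(1) for i in range(4)])
o=cv2.imread('pics/top0.png')
for n,(x,y) in dict(tin=(126,134),mug=(182,125),jar=(367,122),red=(317,126),green=(205,265),white=(331,257)).items():
    A=o[y-14:y+14,x-14:x+14];print(n,cv2.minMaxLoc(cv2.matchTemplate(t['img'][y-20:y+20,x-20:x+20],A,5))[1::2])
E
```

```text
[[-3.2  0.2]
 [-1.7  0.3]
 [ 1.4  1.5]
 [ 3.6  1.2]] [[486.5 -40.5]
 [664.1 -52.5]
 [669.5 144.5]
 [492.6 146.6]] centre [578.17098435  49.51772449] yaw -2.2770663108817635 sides [np.float64(177.9), np.float64(197.1), np.float64(176.8), np.float64(187.3)]
tin (0.7863293290138245, (5, 6))
mug (0.7124583721160889, (6, 6))
jar (0.9995232224464417, (6, 6))
red (0.9987756013870239, (6, 6))
green (0.9988731145858765, (6, 6))
white (0.867956817150116, (6, 6))
```

```bash
python3 -c "
from station import close_job
print(close_job())"
```

```text
the job is handed in; nothing more can be done
None
```

The job is done and handed in at about 69 s of the 210 s allowed. All four brass blocks are on the tray and the crank is wound clockwise to its stop. The lid is on the warmer, unhooked only after it was down, and the lifter is back across its rack.

**What the last checks showed:**
- **Crank:** it stopped after about 727° with a 17 N reaction at the grip. That is the angle expected for the tray fully down.
- **Lid:** from the top camera its centre is (578,49.5) mm at yaw −2.3°, against the tank's (580.5,49.6) at −2.5°. It landed at the expected height, and the load on the wrist dropped to the lifter alone. Two of the four measured lid corners were a few pixels off, so that reading is only good to a few millimetres.
- **Lifter:** the handle is at (535,422), yaw 16.9°. It started at (537,420), yaw 16.8°.
- **Bystanders:** the jar and the red and green look-alikes had not moved. The mug, the tin and the white look-alike matched at the same spots (the tin one pixel off). Their match scores were only 0.71–0.87, probably because the arm or its shadow was in view.

**What was off:**
- **Shifted block:** one block moved about 27 mm and turned on the tray after I placed it, apparently the announced knock. By the bore spacing it is still upright on the tray at tray height, so I left it there.
- **No final picture:** the viewer's picture limit was used up, so the closing checks are from measurements only.

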